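Trip the hidden catch of the carton tray and tip it out

ROBOT

A 7-joint arm with a two-finger parallel gripper is mounted at the origin on the work surface. World frame = base frame: x ahead of the robot, y to its left, z up, the work surface at z = 0. Lengths are in mm, angles in rad, forces in N, time in s.
With the tool pointing down it reaches from about 400 to 900 mm from the base axis. Payload 5.5 kg.
Tool frame: the origin (TCP) lies at the centre of the arm's flange, where the gripper is bolted on; the fingertips stand 173 mm ahead of it and the grasp point (between the pads) lies 155 mm ahead of it (grip_depth is the distance from the TCP to the grasp point, in mm); y points along the fingers, z is the direction in which the jaws open and shut, and the axes are right-handed (so a half turn about y gives the same grasp; the last joint's range is limited). The gripper opens to 85 mm and grips with 20 to 120 N. Pads are 22 mm wide; open, the fingers measure 114 mm over their backs; the gripper's body (76 mm by 85 mm) begins 54 mm behind the grasp point. The pads swing forward as they close: fully open they stand 13 mm farther back than shut.
Start: joints at [-0.846, 0.501, -0.427, 1.55, 0.221, 1.138, -0.21], TCP at [289.583, 581.926, 404.71] pointing down, gripper open.
Joint ranges: [-2.88, 2.88], [-0.31, 2.03], [-1.54, 1.56], [0.2, 2.42], [-1.41, 4.55], [0.19, 2.02], [-2.57, 2.57]. Speed limits (rad/s): [2.57, 2.57, 3.14, 3.14, 3.14, 3.14, 3.14].

INTERFACE

Orientations are given as a 3x3 rotation matrix whose columns are the frame's x, y, z axes.
In Python, from station import * gives the robot as it stands.
- The arm moves only by the shell command python3 -m inch 'ROWS'. ROWS is JSON, one flat list of numbers, 5 for each row, row after row: the shift along the tool's x, y, z in cm, then the turn about the tool's y in rad, then the finger opening in cm, from 0 to 8.54. A call has 1 to 12 rows; each row is the pose to reach, as a shift and turn from the pose commanded when the call began, along the tool's axes at that moment; what a row does not reach only later rows make up. A row lasts 1/8 s, in which the tool goes at most 62.5 mm and 10.7 degrees, less where a joint would pass 70% of its speed; a pose out of reach is approached as far as the arm can. A call with a gripper value outside its range is refused whole. The fingers move at their own pace and stop on an object; the grip force is fixed at half the most. Time passes only in rows, so rows that repeat a pose let the fingers close. It gives the time, the measured TCP pose, the force and the opening at its end, in the units of the state.
- get_state(): the state, without advancing time (a new reading comes with each control period).
- read_camera(name): name is "scene" or "top"; returns the picture (420x560x3 uint8, red, green, blue); there is no depth.
- camera_info(name): a dict with "mtx" (3x3 intrinsics, pixels), "world_from_camera" (4x4, takes a point from camera to world coordinates). Camera axes: x right, y up, looking along -z (the intrinsics and any distortion apply to the point x, -y, -z); pixel columns grow to the right and rows downward; lengths in mm; the calibration is good to about 2 mm. A picture is of the moment at which its call begins. camera_info takes no time and is no camera call.
- hand_in(): hands the job in, once; it reports no verdict.
Trained networks look in the newest picture that a camera, given by its name, has taken for a name from the list of things; names that differ only in an ending like _2 or _b are one class to them, and where a whole thing is asked for, a point or a joint stands for the part that bears it (a point fixed in the world has none). Each returns a list of dicts, best first, with "confidence" (0 to 1); they miss things now and then, are a little off and sometimes report something else, mostly with a low value. They report only what shows in the picture. A call takes as long as a camera call. They do not tell look-alikes from the thing itself.
- search_frame(thing, camera): "uv" ([column, row] in pixels, amid what is visible of it).
The state is a dict: "clock": time; "joints": joint angles; "joint_velocities": joint speeds; "tau": joint torques, N m; "eef_pos": TCP position; "ee_rot": TCP orientation; "force": force on the tool from outside, world axes, zero at the start; "torque": the same for the moment, N m; "opening": finger opening in mm.
Only numpy, scipy, OpenCV 4.12 (cv2) and the standard library are available. Lean on these libraries where they do the work, as an engineer would, in place of code of your own. Each camera call takes 0.05 s, during which the arm holds its last target.

TASK

The tilt tray of the lens-carton dispenser is locked down by a hidden spring catch. Take the reset pin from its stand, push it down the small hole in the sloping face of the lock until the tray springs up a little, and put the pin back upright in its stand. Then lift the tray by its bar handle until all three cartons have slid into the bin, lower it gently onto its ejector, let go, and leave the other things on the table where they stand.

Things in the scene. Friction and masses are not known exactly. Their poses are not given: they have to be found in the camera images.
- station: the fixed grey dispenser, origin on the table under the middle of the tray's base (170 x 130 x 85 high). Its x axis runs from the tray's handle to its hinge and on to the bin, y to the side where the lock stands, z up. The lock is an aluminium head tilted 35 degrees on a pedestal beside the tray, at station y 85 to 155 mm; its sloping face (60 x 56) looks up and towards +y, away from the tray
- hole (a point): centre of the mouth of the access hole (15 mm wide, through a 10 mm plate) in the lock's sloping face, at station (3, 132, 120) mm. Going in, the hole runs along (0, -sin 35, -cos 35 degrees) in the station frame: down and towards -y, 35 degrees from vertical. A hidden sprung plunger, 20 across, lies 18 mm below the mouth along the hole, beyond the fingers' reach
- latch (a joint): travel in m of the hidden plunger along the hole, 0 at rest, at most 0.012. The catch lets go at about 0.005; push to 0.009 or more. Spring: about 2.4 N at 0, 7.2 N at 0.012; it comes back when released
- tray (a joint): angle in rad of the tray about its hinge: 0 locked (up to 0.02 of play), growing as the handle rises, stop at 0.9. When the catch lets go, a sprung ejector lifts the tray to 0.16 and holds it there; lowered, it rests there again (it does not lock again). It weighs 0.28 kg and falls if let go higher up. The cartons slide at about 0.3 to 0.5
- tray_handle (a point): middle of the tray's handle: a black round bar 10 mm thick along station y, free between its two arms over 70 mm, 50 mm in front of the tray's front wall (14 high) and 10 mm above the plane of the tray's floor, with free air below it (110 above the table when locked)
- tray_hinge (a point): middle of the tray's hinge line (along station y), 100 mm above the table, level with the tray's floor. The handle bar runs on an arc about it: 220 mm out and 10 mm above the floor plane. The polished steel tray is 170 long, 130 wide, with side walls 22 high, and open at the hinge end
- bin_floor (a point): middle of the white bin's inner floor (142 x 162 inside), 35 mm above the table, beyond the hinge; axes as the station's. The bin's walls reach 88 mm above the table at the tray, 105 at the sides, 125 at the far end
- stand: fixed brown wooden block 70 x 70 x 75 high, origin under its centre; the pin stands in a 16 mm through hole down its middle
- pin_grip (a point): middle of the reset pin's black handle (16 thick, 60 long); z axis along the pin, from tip to handle. The handle is 65 to 125 mm from the tip; below it a collar 26 across and 5 thick, whose underside, 60 mm from the tip, rests on the stand's top; below that a steel rod 8 mm thick, narrowed to 5 on the last 4 mm. About 60 g
- pin_tip (a point): tip of the reset pin's rod, 95 mm from pin_grip; 15 mm above the table when the pin stands in the stand
- carton1_mid (a point): centre of a small cardboard carton 34 x 24 x 20 mm, 30 to 65 g, lying on the tray
- carton2_mid (a point): centre of a small cardboard carton 34 x 24 x 20 mm, 30 to 65 g, lying on the tray
- carton3_mid (a point): centre of a small cardboard carton 34 x 24 x 20 mm, 30 to 65 g, lying on the tray
- burner_foot (a point): bystander: aluminium spirit burner, 68 wide, 92 high mm; point at the centre of its underside
- beaker_foot (a point): bystander: clear plastic beaker, 70 wide, 80 high mm; point at the centre of its underside
- flask_foot (a point): bystander: conical glass flask, 82 wide, 120 high mm; point at the centre of its underside
- eyepiece_foot (a point): bystander: black microscope eyepiece standing on end, 32 wide, 55 high mm; point at the centre of its underside
- lampbox_foot (a point): bystander: small white lamp carton, 50 x 35 x 35 mm; point at the centre of its underside
- jar_foot (a point): bystander: amber glass jar, 60 wide, 70 high mm; point at the centre of its underside
Mind the look-alikes: they are no part of the job. Leave any green or purple look-alike of the part that bears carton3_mid alone.

How it is judged:
By the outcome, as a careful person would: the job done as asked, in the order asked, and still so for the second after the job is handed in, with the robot touching nothing.
It also fails if it takes over 72 s, if anything falls off the work surface, if the arm or the gripper's body presses on something with over 40 N, if the wrist force passes 120 N, or if a joint passes its speed limit or range.

## Working session

There is one attempt and no reset: what is moved stays moved. The work goes in short steps, Python scripts to look and compute and a shell command to move; the robot and the scene stay as the last step left them, time stands still between calls to the robot, and variables do not carry over. Pictures are saved under pics/ and viewed, and the job is handed in when it is done.

```bash
ls; mkdir -p pics; python3 - <<'E'
from station import *
import cv2,numpy as np
np.set_printoptions(precision=4,suppress=True)
for c in ["scene","top"]:
    im=read_camera(c); cv2.imwrite(f"pics/{c}0.png",im[:,:,::-1])
    i=camera_info(c); print(c,i)
s=get_state(); print(s)
E
```

```text
pics
scene {'mtx': array([[498.4376,   0.    , 273.9122],
       [  0.    , 498.4376, 205.7575],
       [  0.    ,   0.    ,   1.    ]]), 'world_from_camera': array([[  -0.2202,   -0.7188,    0.6594, 1433.9166],
       [   0.9753,   -0.1724,    0.1379,  253.4446],
       [   0.0146,    0.6736,    0.739 , 1094.6684],
       [   0.    ,    0.    ,    0.    ,    1.    ]])}
top {'mtx': array([[423.5786,   0.    , 279.3371],
       [  0.    , 423.5786, 210.2282],
       [  0.    ,   0.    ,   1.    ]]), 'world_from_camera': array([[   0.0007,    0.9966,   -0.0829,  491.0776],
       [  -1.    ,    0.0015,    0.0098,   64.3638],
       [   0.0099,    0.0829,    0.9965, 1123.4083],
       [   0.    ,    0.    ,    0.    ,    1.    ]])}
{'clock': 0.1, 'joints': array([-0.8458,  0.5018, -0.4268,  1.5514,  0.2208,  1.1383, -0.2104]), 'joint_velocities': array([ 0.0003, -0.002 , -0.0003, -0.0018,  0.0008, -0.0003,  0.0004]), 'tau': array([ -0.0123, -57.0812,  -5.839 , -28.1747,   0.0105,   0.0055,
        -0.    ]), 'eef_pos': array([289.5031, 581.6005, 403.7525]), 'ee_rot': array([[ 0.8953, -0.0008,  0.4455],
       [-0.4455, -0.0016,  0.8953],
       [-0.0001, -1.    , -0.0018]]), 'force': array([ 0.4175, -0.4269, -0.8358]), 'torque': array([-0.0158,  0.0233,  0.0117]), 'opening': 85.63271660147777}
```

View pics/scene0.png

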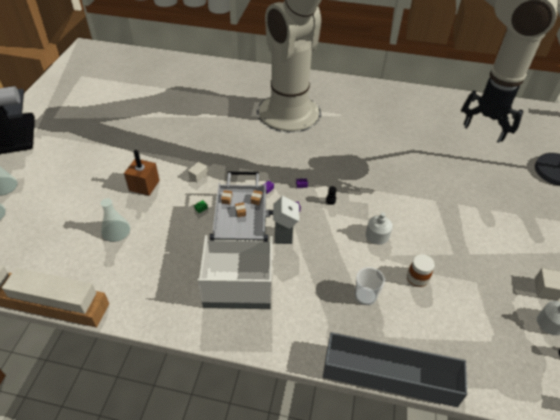

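View pics/top0.png

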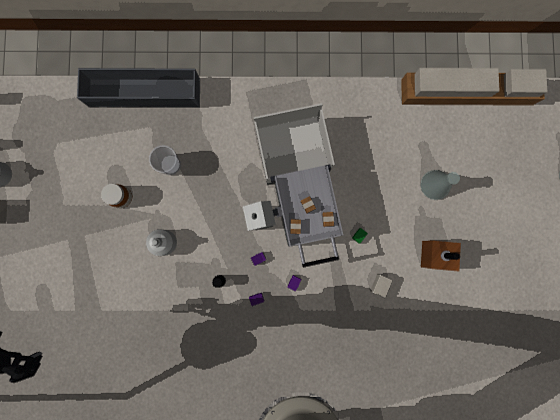

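```bash
cat > h.py <<'E'
from station import *
import cv2,numpy as np
np.set_printoptions(precision=3,suppress=True)
CI={c:camera_info(c) for c in("scene","top")}
def ray(c,uv):
    i=CI[c];M=i["mtx"];T=i["world_from_camera"]
    d=np.linalg.solve(M,[uv[0],uv[1],1.]); d=T[:3,:3]@(d*[1,-1,-1]); return T[:3,3],d/np.linalg.norm(d)
def atz(c,uv,z):
    o,d=ray(c,uv); return o+d*(z-o[2])/d[2]
def tri(u1,u2):
    A=[];b=[]
    for c,u in(("scene",u1),("top",u2)):
        o,d=ray(c,u);P=np.eye(3)-np.outer(d,d);A.append(P);b.append(P@o)
    A=np.vstack(A);b=np.hstack(b);x,r,_,_=np.linalg.lstsq(A,b,rcond=None);return x,np.linalg.norm(A@x-b)
def proj(c,p):
    i=CI[c];T=i["world_from_camera"];q=T[:3,:3].T@(np.array(p)-T[:3,3]);q=i["mtx"]@(q*[1,-1,-1]);return q[:2]/q[2]
def crop(c,u,v,w,h,k,name,marks=()):
    im=read_camera(c)[:,:,::-1].copy()
    o=cv2.resize(im[v:v+h,u:u+w],None,fx=k,fy=k,interpolation=cv2.INTER_CUBIC)
    for m in marks:
        m=proj(c,m);x,y=[int(round(t)) for t in((m[0]+.5-u)*k,(m[1]+.5-v)*k)]
        cv2.drawMarker(o,(x,y),(0,0,255),cv2.MARKER_CROSS,9,1)
    cv2.imwrite("pics/"+name,o)
E
python3 - <<'E'
from h import *
crop("top",210,90,200,190,4,"t1.png"); crop("scene",110,140,200,170,4,"s1.png")
for t in ["hole","tray_handle","tray_hinge","bin_floor","stand","pin_grip","station","carton3_mid","flask_foot","lampbox_foot","burner_foot","beaker_foot","eyepiece_foot","jar_foot"]:
    r={c:search_frame(t,c) for c in("scene","top")}
    print(t,{c:[(np.round(x["uv"],1).tolist(),round(x["confidence"],2)) for x in r[c][:6]] for c in r})
    if r["scene"] and r["top"]: print("   ",*tri(r["scene"][0]["uv"],r["top"][0]["uv"]))
E
```

```text
hole {'scene': [([242.8, 246.0], 0.89)], 'top': [([297.0, 175.7], 0.56)]}
    [667.492  10.666  58.491] 2.31098687163418
tray_handle {'scene': [([247.4, 216.8], 0.77)], 'top': [([310.9, 210.6], 0.98)]}
    [575.782 -12.315  68.246] 18.106576728673332
tray_hinge {'scene': [([235.2, 216.0], 0.62)], 'top': [([312.5, 206.1], 0.78), ([450.4, 255.3], 0.17)]}
    [588.542 -28.803  79.138] 1.0423729334904943
bin_floor {'scene': [([236.9, 273.8], 0.67)], 'top': [([293.0, 141.6], 0.85)]}
    [755.632  19.99   58.925] 1.3261593470636217
stand {'scene': [([142.0, 175.8], 0.62)], 'top': [([438.8, 254.5], 0.7), ([297.9, 224.9], 0.7)]}
    [ 468.678 -354.023   42.379] 1.7263862459037291
pin_grip {'scene': [([138.3, 161.3], 0.69)], 'top': [([451.1, 254.5], 0.51)]}
    [ 469.349 -357.104  102.497] 2.877432201948199
station {'scene': [([240.8, 246.2], 0.59)], 'top': [([297.9, 171.5], 0.7)]}
    [676.617   8.5    68.428] 1.7593112132383428
carton3_mid {'scene': [([201.4, 206.6], 0.57), ([197.5, 173.9], 0.28)], 'top': [([296.3, 226.1], 0.73), ([359.0, 230.2], 0.67), ([291.6, 283.4], 0.67), ([312.1, 204.4], 0.51), ([258.8, 260.4], 0.47)]}
    [563.588 -55.701  88.154] 102.85759914583556
flask_foot {'scene': [([108.9, 224.5], 0.88)], 'top': [([437.6, 183.3], 0.72)]}
    [ 656.116 -370.018   24.736] 10.68633452613957
lampbox_foot {'scene': [([196.1, 173.2], 0.77)], 'top': [([380.4, 287.0], 0.67)]}
    [ 383.563 -214.386    4.833] 4.418393055899567
burner_foot {'scene': [([379.5, 231.0], 0.93)], 'top': []}
beaker_foot {'scene': [([367.9, 286.2], 0.7), ([237.6, 272.4], 0.4)], 'top': [([165.9, 158.4], 0.88)]}
    [712.651 344.189  52.709] 0.453121378335665
eyepiece_foot {'scene': [([334.9, 194.0], 0.71)], 'top': []}
jar_foot {'scene': [([419.9, 271.5], 0.8), ([242.9, 244.5], 0.74), ([240.7, 219.5], 0.29)], 'top': [([114.4, 195.5], 0.74)]}
    [620.033 476.777  31.079] 4.450478620862103
```

View pics/t1.png

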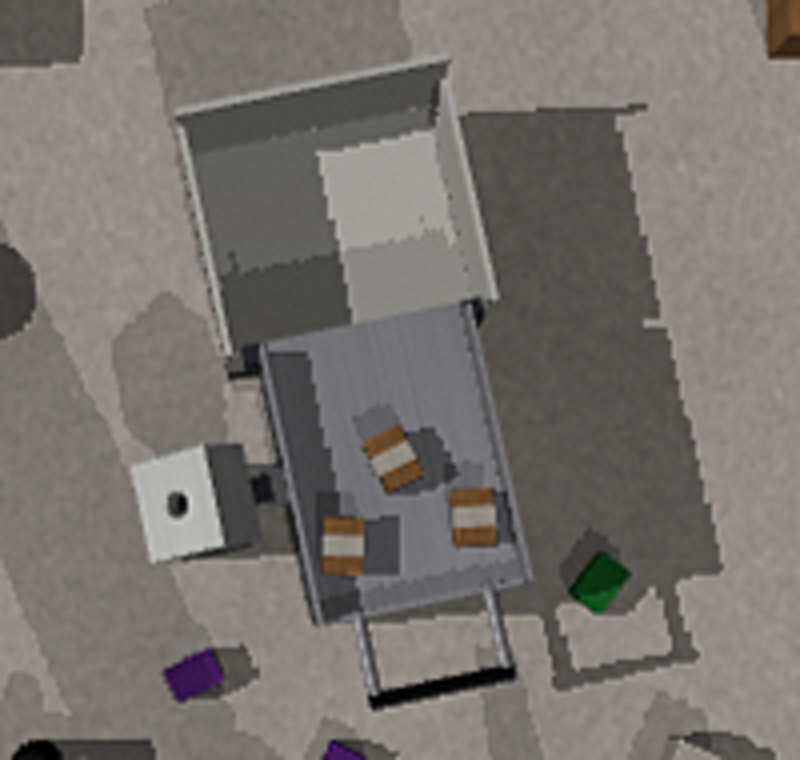

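View pics/s1.png

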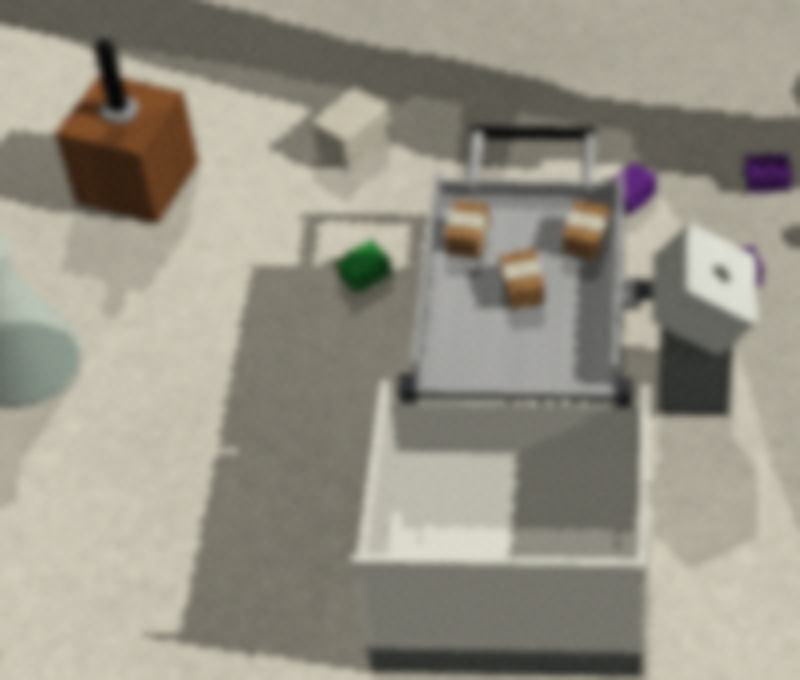

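```bash
cat > fit.py <<'E'
from h import *
from scipy.optimize import least_squares
px=lambda p,u,v,k=4:(np.array(p)+.5)/k-.5+[u,v]
obs=[("top",(178,504),(3,132,122-2)),("top",(444,687),(-135,0,110)),
("top",(263,345),(85,65,122)),("top",(470,303),(85,-65,122)),("top",(318,625),(-85,65,122)),("top",(530,580),(-85,-65,122)),
("scene",(722,272),(3,132,120)),("scene",(533,133),(-135,0,110)),("scene",(437,183),(-85,-65,122)),("scene",(622,183),(-85,65,122))]
def f(p,full=False):
    c,s=np.cos(p[2]),np.sin(p[2]);r=[]
    for cam,q,w in obs:
        W=np.array([p[0]+c*w[0]-s*w[1],p[1]+s*w[0]+c*w[1],w[2]])
        q=px(q,*((210,90) if cam=="top" else (110,140)))
        r.append(proj(cam,W)-q)
    return np.array(r) if full else np.array(r).ravel()
s=least_squares(f,[590,-20,0.2],x_scale=[10,10,.1],loss="soft_l1")
print(s.x,np.degrees(s.x[2]));print(f(s.x,True))
E
python3 fit.py
python3 - <<'E'
from h import *
crop("top",400,220,100,70,8,"t2.png"); crop("scene",115,140,60,60,8,"s2.png")
E
```

```text
[586.539 -14.891   0.209] 11.961462114583899
[[-0.226 -0.192]
 [-0.444 -0.426]
 [-0.955  0.217]
 [ 0.386 -0.292]
 [ 0.133  0.112]
 [ 0.886 -0.038]
 [-0.032  0.405]
 [ 0.162  0.521]
 [-0.591 -2.962]
 [ 0.388 -2.03 ]]
```

View pics/t2.png

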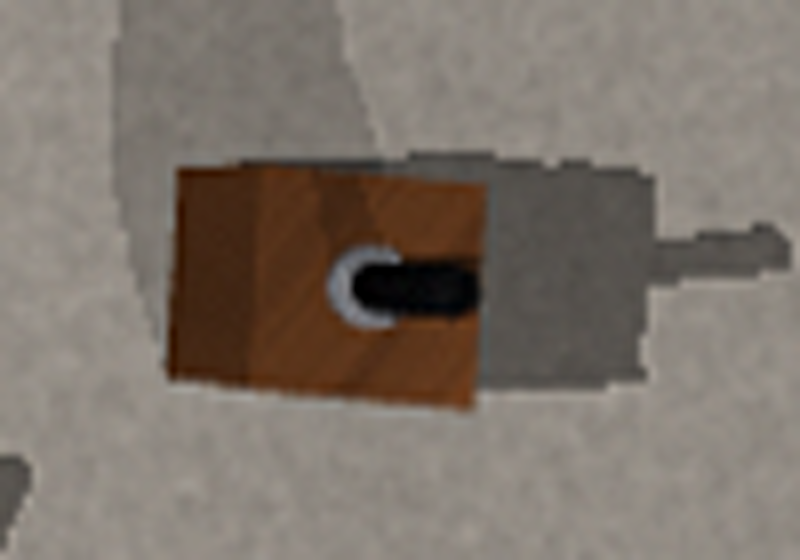

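View pics/s2.png

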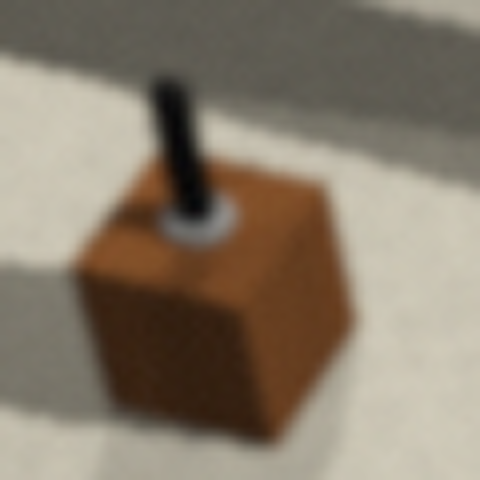

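```bash
python3 - <<'E'
from h import *
px=lambda p,u,v,k=8:(np.array(p)+.5)/k-.5+[u,v]
print("collar top",atz("top",px((366,287),400,220),80),"scene",atz("scene",px((201,215),115,140),79), tri(px((201,215),115,140),px((366,287),400,220)))
print("stand c",atz("top",px((365,286.5),400,220),75))
print("htop",atz("top",px((461,288),400,220),139),"scene",atz("scene",px((171,88),115,140),140),tri(px((171,88),115,140),px((461,288),400,220)))
for m in [(487,183),(472,408),(257,170),(245,385)]: print(atz("top",px(m,400,220),75))
# station stuff
x,y,a=586.5,-14.9,.209
R=np.array([[np.cos(a),-np.sin(a),0],[np.sin(a),np.cos(a),0],[0,0,1]])
for n,p in dict(hole=(3,132,120),handle=(-135,0,110),hinge=(85,0,100)).items(): print(n,R@p+[x,y,0])
E
```

```text
collar top [ 466.947 -354.233   80.   ] scene [ 466.749 -356.352   79.   ] (array([ 467.073, -355.355,   79.22 ]), np.float64(1.08263555766053))
stand c [ 466.985 -355.934   75.   ]
htop [ 468.035 -358.226  139.   ] scene [ 465.481 -356.349  140.   ] (array([ 467.956, -355.713,  142.615]), np.float64(1.273063344353433))
[ 498.897 -394.9     75.   ]
[ 429.764 -387.842   75.   ]
[ 502.86 -323.5    75.  ]
[ 436.786 -317.855   75.   ]
hole [562.047 114.85  120.   ]
handle [454.438 -42.91  110.   ]
hinge [669.65    2.736 100.   ]
```

```bash
cat >> h.py <<'E'
def heading():
    R=get_state()["ee_rot"]; return np.degrees(np.arctan2(R[1,0],R[0,0]))
def go(p,hd=None):
    s=get_state();d=s["ee_rot"].T@(np.array(p)-s["eef_pos"])/10
    h=heading(); t=0 if hd is None else -np.radians((hd-h+180)%360-180)
    print("t",s["clock"],"pos",s["eef_pos"],"hd",round(h,2),"F",s["force"],"open",s["opening"],"j",s["joints"]);print("shift cm",d,"turn",round(t,4))
E
python3 -c "
from h import *
go((480,100,404),-75)"
```

```text
t 1.7 pos [289.568 581.927 404.701] hd -26.46 F [-0.062 -0.447  0.675] open 85.07622137557236 j [-0.846  0.501 -0.427  1.55   0.221  1.138 -0.21 ]
shift cm [ 38.52    0.068 -34.661] turn 0.8472
```

```bash
python3 -m inch '[3.85,0,-3.47,0.085,5, 7.7,0,-6.93,0.17,5, 11.55,0,-10.4,0.255,5, 15.4,0,-13.86,0.34,5, 19.25,0,-17.33,0.425,5, 23.1,0,-20.8,0.51,5, 26.95,0,-24.26,0.595,5, 30.8,0,-27.73,0.68,5, 34.65,0,-31.2,0.765,5, 38.5,0,-34.66,0.847,5, 38.5,0,-34.66,0.847,5]'; python3 -c "
from h import *
go((467.2,-355.7,360),-127)"
```

```text
clock: 3.08
eef_pos: [481.1, 95.6, 404.9]
ee_rot: [[0.251, 0.001, 0.968], [-0.968, -0.002, 0.251], [0.002, -1.0, 0.001]]
force: [-0.9, 0.7, 0.1]
opening: 50.1
t 3.075 pos [481.109  95.595 404.916] hd -75.48 F [-0.941  0.737  0.128] open 50.06588092153959 j [-0.19   0.186 -0.069  1.952  0.017  1.004 -0.014]
shift cm [ 43.331   4.562 -12.666] turn 0.8992
```

```bash
python3 -m inch '[4.33,0.45,-1.27,0.09,5, 8.67,0.91,-2.53,0.18,5, 13,1.37,-3.8,0.27,5, 17.3,1.82,-5.07,0.36,5, 21.7,2.28,-6.33,0.45,5, 26,2.74,-7.6,0.54,5, 30.3,3.2,-8.87,0.63,5, 34.7,3.65,-10.1,0.72,5, 39,4.1,-11.4,0.81,5, 43.3,4.56,-12.67,0.9,5, 43.3,4.56,-12.67,0.9,5, 43.3,4.56,-12.67,0.9,5]'; python3 -c "
from h import *
go((467.2,-355.7,267),-127)"
```

```text
clock: 4.58
eef_pos: [470.3, -349.6, 358.7]
ee_rot: [[-0.594, -0.0, 0.805], [-0.805, 0.001, -0.594], [-0.001, -1.0, -0.001]]
force: [0.0, 0.5, -0.5]
opening: 49.9
t 4.575 pos [ 470.293 -349.59   358.728] hd -126.44 F [ 0.019  0.499 -0.535] open 49.9239342683111 j [ 0.349  0.415  0.314  1.781 -0.152  0.971  0.088]
shift cm [0.685 9.172 0.123] turn 0.0099
```

```bash
python3 -m inch '[0.69,0,0.12,0.01,5, 0.69,2,0.12,0.01,5, 0.69,2,0.12,0.01,5]'; python3 -c "
from h import *
go((467.2,-355.7,266),-127)
crop('top',400,200,110,90,7,'t3.png');crop('scene',80,90,130,110,6,'s3.png')"
```

```text
clock: 4.95
eef_pos: [466.2, -355.9, 338.0]
ee_rot: [[-0.602, -0.002, 0.798], [-0.798, 0.002, -0.602], [-0.0, -1.0, -0.003]]
force: [-0.1, 0.6, 0.5]
opening: 49.8
t 4.95 pos [ 466.223 -355.911  338.041] hd -127.04 F [-0.132  0.587  0.494] open 49.848541796789156 j [ 0.363  0.442  0.313  1.795 -0.165  0.933  0.1  ]
shift cm [-0.074  7.204  0.087] turn -0.0008
```

View pics/s3.png

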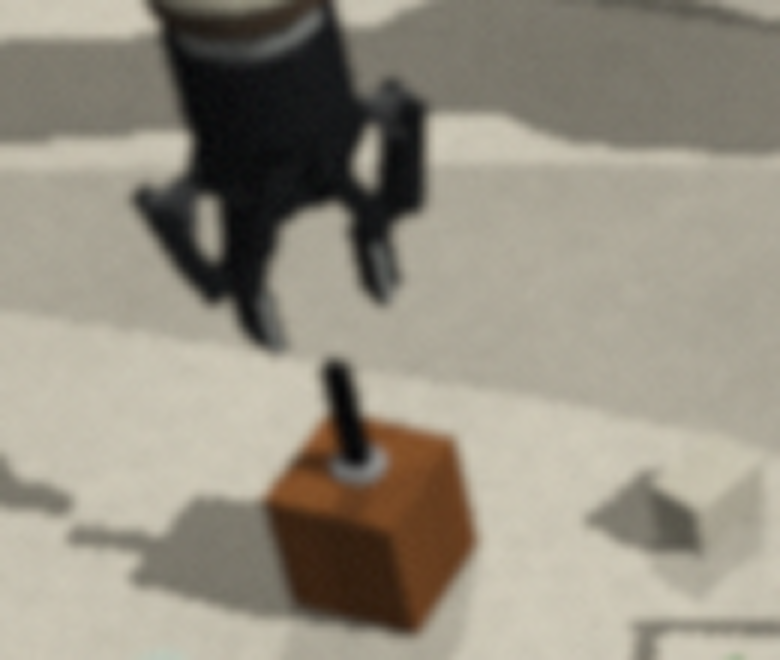

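View pics/t3.png

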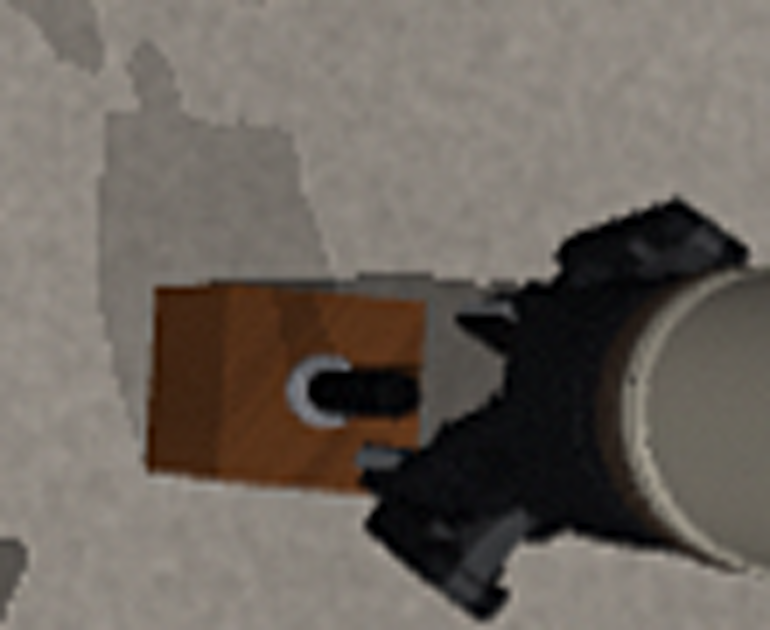

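The gripper is above the pin. Its two pads (scene crop 265,335 and 380,290) straddle the pin's axis (340,370). I'll go down and grip.

```bash
python3 -m inch '[-0.07,3.5,0.09,0,5, -0.07,7.2,0.09,0,5, -0.07,7.2,0.09,0,5, -0.07,7.2,0.09,0,1, -0.07,7.2,0.09,0,1, -0.07,7.2,0.09,0,1, -0.07,7.2,0.09,0,1, -0.07,7.2,0.09,0,1]'; python3 -c "
from h import *
go((467.2,-355.7,320),-127)"
```

```text
clock: 6.05
eef_pos: [468.4, -357.8, 269.1]
ee_rot: [[-0.604, 0.003, 0.797], [-0.797, -0.002, -0.604], [-0.0, -1.0, 0.003]]
force: [-0.7, -0.3, 7.3]
opening: 14.5
t 6.05 pos [ 468.354 -357.818  269.117] hd -127.13 F [-0.738 -0.343  7.349] open 14.533342303639754 j [ 0.386  0.537  0.288  1.833 -0.205  0.797  0.13 ]
shift cm [-0.101 -5.089 -0.202] turn -0.0022
```

```bash
python3 -m inch '[0,-2,0,0,1, 0,-4,0,0,1, 0,-4.8,0,0,1, 0,-4.8,0,0,1]'; python3 -c "
from h import *
go((467.2,-355.7,320),-127)
crop('scene',80,90,130,110,6,'s4.png');crop('top',400,200,110,90,7,'t4.png')"
```

```text
clock: 6.55
eef_pos: [467.8, -357.2, 315.7]
ee_rot: [[-0.604, 0.001, 0.797], [-0.797, -0.001, -0.604], [-0.0, -1.0, 0.001]]
force: [0.6, -0.4, -0.8]
opening: 14.6
t 6.55 pos [ 467.768 -357.247  315.688] hd -127.12 F [ 0.557 -0.395 -0.828] open 14.61921786829926 j [ 0.369  0.472  0.307  1.808 -0.179  0.887  0.109]
shift cm [-0.089 -0.431 -0.138] turn -0.0022
```

View pics/s4.png

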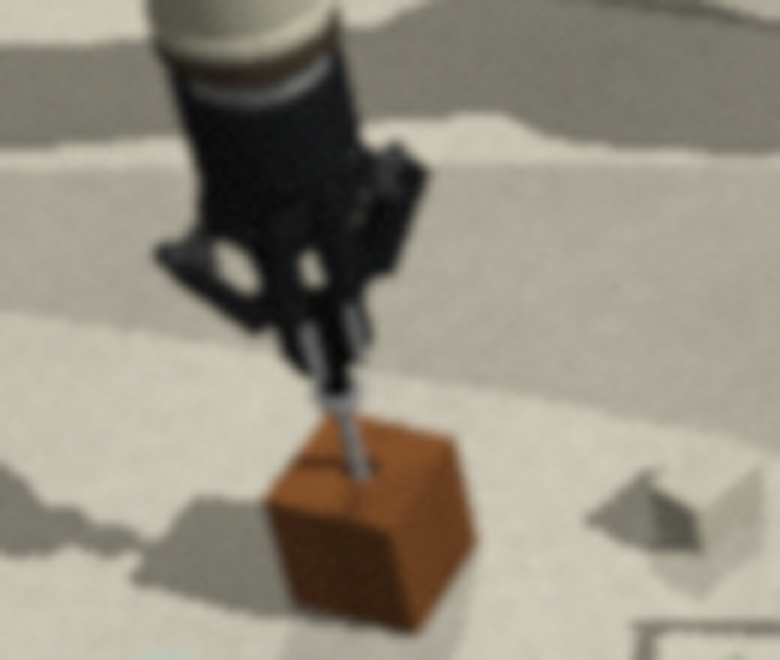

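```bash
python3 -m inch '[-1.1,-0.1,0,0,1, -1.85,-0.04,0,0,1, -2.56,0.08,0,0,1, -3.26,0.26,0,0,1, -3.95,0.51,0,0,1, -4.6,0.81,0,0,1, -4.6,0.81,0,0,1]'; python3 -c "
from h import *
go((467.2,-355.7,320),-127)
crop('scene',80,90,130,110,6,'s5.png');crop('top',400,200,110,90,7,'t5.png')"
```

```text
clock: 7.52
eef_pos: [495.7, -320.1, 306.6]
ee_rot: [[-0.603, -0.0, 0.798], [-0.798, 0.0, -0.603], [0.0, -1.0, -0.0]]
force: [-2.2, -4.0, 1.3]
opening: 14.3
t 7.525 pos [ 495.681 -320.052  306.638] hd -127.07 F [-2.173 -3.975  1.347] open 14.259400702246472 j [ 0.3    0.486  0.295  1.809 -0.178  0.872  0.03 ]
shift cm [ 4.561 -1.335 -0.124] turn -0.0013
```

View pics/s5.png

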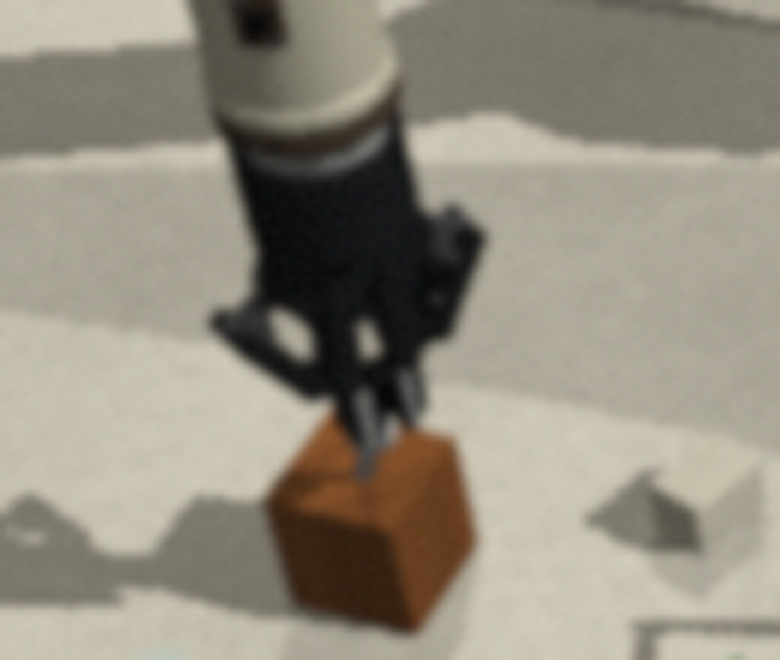

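View pics/t5.png

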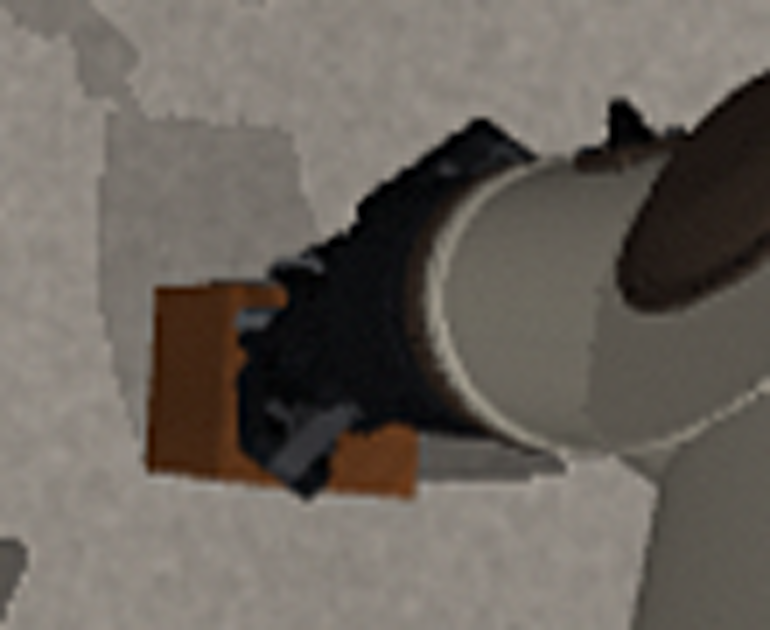

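```bash
python3 -m inch '[-0.45,0.24,0,0,1, -0.75,0.42,0,0,1, -0.95,0.55,0,0,1, -0.95,0.55,0,0,1]'; python3 -c "
from h import *
go((467.2,-355.7,320),-127)"
```

```text
clock: 8.12
eef_pos: [501.2, -313.0, 301.6]
ee_rot: [[-0.603, -0.0, 0.797], [-0.797, -0.0, -0.603], [0.0, -1.0, 0.0]]
force: [-3.7, -3.1, 4.4]
opening: 14.4
t 8.125 pos [ 501.177 -312.996  301.62 ] hd -127.12 F [-3.703 -3.105  4.395] open 14.405328478700444 j [ 0.288  0.494  0.291  1.81  -0.18   0.863  0.016]
shift cm [ 5.456 -1.837 -0.132] turn -0.0021
```

```bash
python3 -m inch '[-0.8,-1.15,0,0,1, -1.7,-2.4,0,0,1, -2.8,-4,0,0,1, -2.8,-7,0,0,1, -2.8,-11,0,0,1, -2.8,-13,0,0,1, -2.8,-13,0,0,1]'; python3 -c "
from h import *
go((467.2,-355.7,320),-127)
crop('scene',80,50,150,130,6,'s6.png');crop('top',400,170,130,110,6,'t6.png')"
```

```text
clock: 9.0
eef_pos: [519.3, -289.7, 434.0]
ee_rot: [[-0.602, 0.005, 0.798], [-0.798, -0.001, -0.602], [-0.002, -1.0, 0.004]]
force: [0.8, -0.1, -1.1]
opening: 14.9
t 9.0 pos [ 519.301 -289.688  434.044] hd -127.02 F [ 0.751 -0.112 -1.06 ] open 14.875048241318966 j [ 0.214  0.349  0.319  1.687 -0.121  1.12  -0.079]
shift cm [ 8.433 11.384 -0.235] turn -0.0004
```

View pics/s6.png

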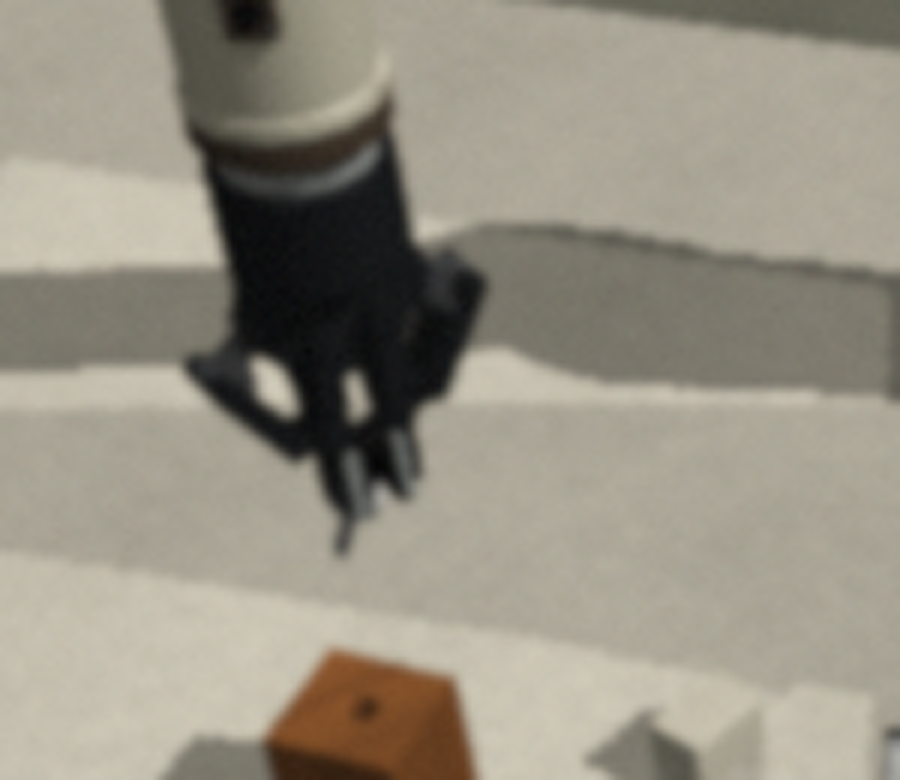

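View pics/t6.png

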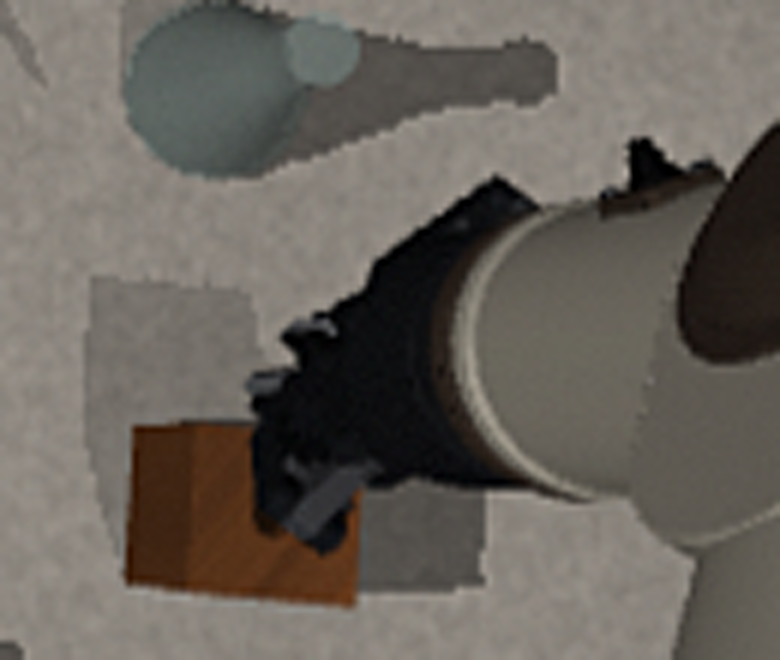

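```bash
cat >> h.py <<'E'
def tip(c,uv):
    "tip in the tool x-y plane through TCP: returns tool coords (mm), angle from grasp point"
    s=get_state();o,d=ray(c,uv);R=s["ee_rot"];p=s["eef_pos"]
    t=((p-o)@R[:,2])/(d@R[:,2]);q=R.T@(o+t*d-p);return q
E
python3 -c "
from h import *
u=np.array([(341+.5)/6-.5+80,(555+.5)/6-.5+50])
for e in ((0,0),(.7,0),(0,.7)):
  q=tip('scene',u+np.array(e)); print(q,[ (g,np.degrees(np.arctan2(q[0],q[1]-g)),np.hypot(q[0],q[1]-g)) for g in (152,155,159)])
s=get_state();R=s['ee_rot']
for th in (30,35,38):
  print(th,(proj('scene',s['eef_pos']+R@(np.array([95*np.sin(np.radians(th)),155+95*np.cos(np.radians(th)),0])))-[80,50]+.5)*6)
"
```

```text
[ 61.438 242.775   0.   ] [(152, np.float64(34.09089858926901), np.float64(109.61166465199746)), (155, np.float64(34.99016794185093), np.float64(107.14041270266408)), (159, np.float64(36.255295460334956), np.float64(103.88873555805185))]
[ 56.364 239.437   0.   ] [(152, np.float64(32.80687489347468), np.float64(104.02947357130013)), (155, np.float64(33.72426257048441), np.float64(101.5209817662545)), (159, np.float64(35.01985987200295), np.float64(98.21921516926972))]
[ 62.702 246.135   0.   ] [(152, np.float64(33.66716259348401), np.float64(113.1054712946777)), (155, np.float64(34.52859227430766), np.float64(110.62115778919171)), (159, np.float64(35.738792301439496), np.float64(107.34972955591476))]
30 [354.613 561.655]
35 [345.039 546.464]
38 [339.393 537.083]
```

```bash
python3 -c "
from h import *
go((547.7,182.2,434),-78.04)"
```

```text
t 9.1 pos [ 518.286 -289.554  431.118] hd -127.05 F [0.202 0.141 0.   ] open 14.443943466376295 j [ 0.215  0.352  0.319  1.69  -0.121  1.119 -0.079]
shift cm [-39.422  -0.244 -26.079] turn -0.8554
```

```bash
python3 -m inch '[-3.58,-0.02,-2.37,-0.078,1, -7.17,-0.04,-4.74,-0.156,1, -10.75,-0.07,-7.11,-0.233,1, -14.33,-0.09,-9.48,-0.311,1, -17.92,-0.11,-11.85,-0.389,1, -21.5,-0.13,-14.2,-0.467,1, -25.1,-0.15,-16.6,-0.544,1, -28.7,-0.18,-19,-0.622,1, -32.3,-0.2,-21.3,-0.7,1, -35.8,-0.22,-23.7,-0.778,1, -39.42,-0.24,-26.08,-0.855,1, -39.42,-0.24,-26.08,-0.855,1]'; python3 -c "
from h import *
go((547.7,182.2,373.5),-78.04)
crop('scene',230,60,130,180,4,'s7.png');crop('top',180,110,140,140,5,'t7.png')"
```

```text
clock: 10.6
eef_pos: [546.6, 186.1, 432.1]
ee_rot: [[0.213, -0.003, 0.977], [-0.977, 0.002, 0.213], [-0.003, -1.0, -0.003]]
force: [-0.3, 0.3, -0.1]
opening: 14.4
t 10.6 pos [546.632 186.133 432.071] hd -77.68 F [-0.271  0.333 -0.072] open 14.410471423417738 j [-0.329  0.315 -0.056  1.718  0.016  1.112 -0.174]
shift cm [0.422 5.856 0.037] turn 0.0063
```

View pics/s7.png

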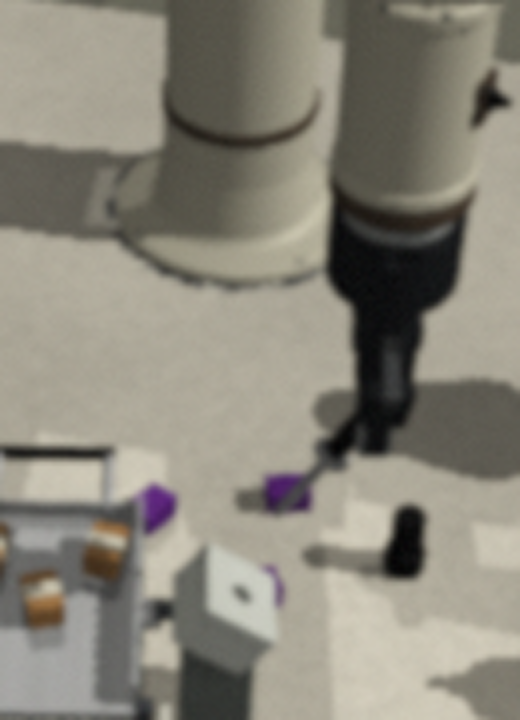

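View pics/t7.png

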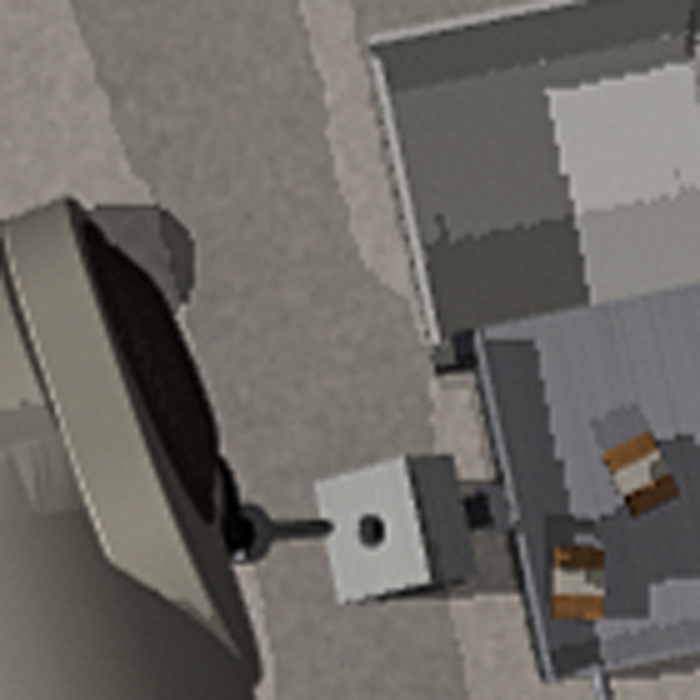

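```bash
python3 -c "
from h import *
crop('scene',285,160,50,40,14,'s8.png');crop('top',220,200,50,30,14,'t8.png')"
```

View pics/s8.png

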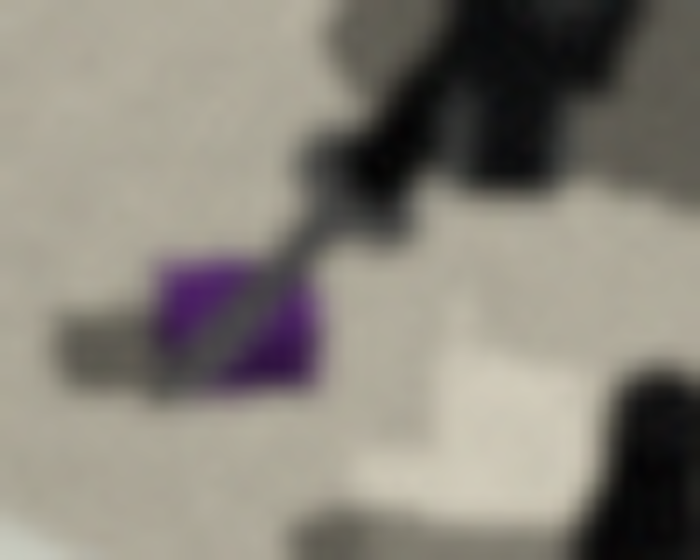

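View pics/t8.png

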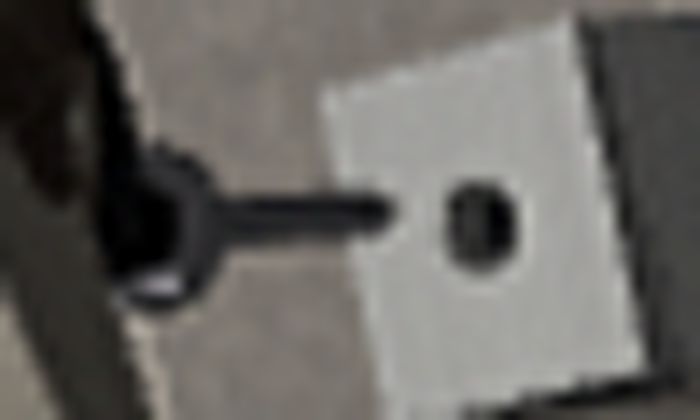

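```bash
python3 -c "
from h import *
px=lambda p,u,v,k=14:(np.array(p)+.5)/k-.5+[u,v]
T,e=tri(px((178,380),285,160),px((393,212),220,200));print('tip',T,e)
C,e2=tri(px((352,188),285,160),px((168,228),220,200));print('collar',C,e2,np.linalg.norm(C-T))
s=get_state();R=s['ee_rot'];print(R.T@(T-s['eef_pos']),R.T@(C-s['eef_pos']));v=R.T@(T-C);print(np.degrees(np.arctan2(v[0],v[1])))
print('top only in-plane',tip('top',px((393,212),220,200)),'scene', tip('scene',px((178,380),285,160)))
print('scene collar in-plane',tip('scene',px((352,188),285,160)))
H,e=tri(px((722,272),110,140,4),px((480,228),220,200));print('hole',H,e)
go((547.7,182.2,373.5),-78.04)
"
```

```text
tip [557.743 126.94  198.759] 3.272054760544724
collar [552.012 155.703 247.77 ] 1.4464939965962085 57.11610613762798
[ 53.461 234.236  -0.742] [ 24.178 185.198  -0.59 ]
30.843795520682477
top only in-plane [ 55.323 243.32   -0.   ] scene [ 51.197 233.394   0.   ]
scene collar in-plane [ 23.215 184.551   0.   ]
hole [561.177 114.878 120.584] 0.1963732201855133
t 10.8 pos [547.964 179.73  432.944] hd -78.26 F [-0.179 -1.107 -0.323] open 14.170110245569415 j [-0.324  0.312 -0.049  1.719  0.018  1.113 -0.174]
shift cm [-0.253  5.944  0.035] turn -0.0039
```

```bash
python3 -m inch '[-0.1,3,0,-0.004,1, 0.13,6.2,0,-0.004,1, 0.13,6.2,0,-0.004,1, 0.13,6.2,0,-0.004,1]'; python3 -c "
from h import *
go((548,178.4,370.9),-78.04)
crop('scene',265,160,60,60,12,'s9.png');crop('top',220,190,60,45,12,'t9.png')
go((548,178.4,370.9),-78.04)"
```

```text
clock: 11.3
eef_pos: [548.8, 179.2, 372.9]
ee_rot: [[0.208, 0.001, 0.978], [-0.978, 0.0, 0.208], [-0.0, -1.0, 0.001]]
force: [0.7, 0.1, -0.2]
opening: 14.9
t 11.3 pos [548.825 179.194 372.914] hd -78.0 F [ 0.733  0.072 -0.16 ] open 14.857337129368396 j [-0.322  0.372 -0.05   1.781  0.022  0.988 -0.172]
shift cm [ 0.06   0.201 -0.097] turn 0.0008
t 11.4 pos [548.979 179.721 373.544] hd -77.95 F [-0.149 -0.334 -0.152] open 14.504091915059274 j [-0.322  0.372 -0.051  1.78   0.022  0.988 -0.171]
shift cm [ 0.109  0.264 -0.124] turn 0.0016
```

View pics/s9.png

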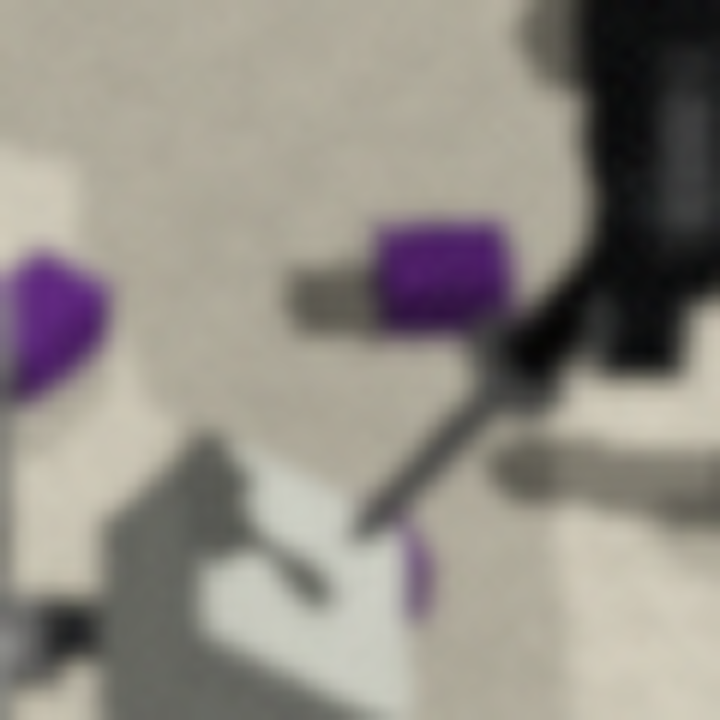

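View pics/t9.png

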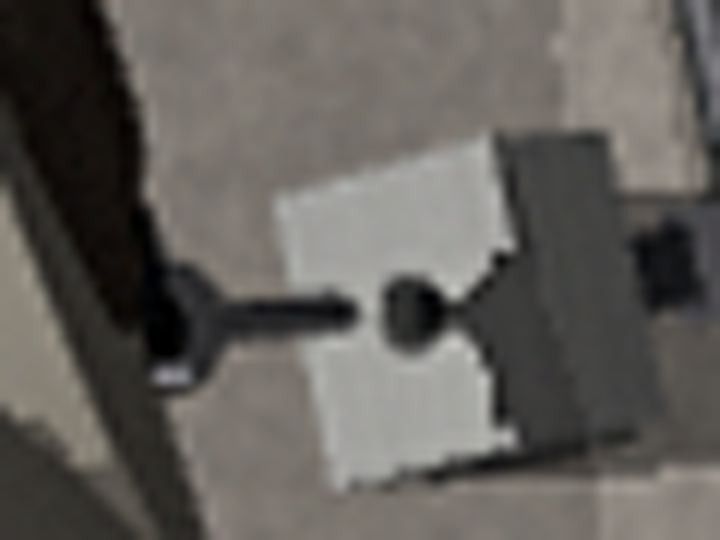

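```bash
python3 -c "
from h import *
px=lambda p,u,v,k=12:(np.array(p)+.5)/k-.5+[u,v]
T,e=tri(px((365,528),265,160),px((351,313),220,190));print('tip',T,e)
C,e2=tri(px((520,375),265,160),px((180,325),220,190));print('collar',C,e2,np.linalg.norm(C-T))
H=np.array([561.3,114.9,120.4]); Hs=tri(px((722,272),110,140,4),px((413,315),220,190));print(Hs)
a=.209;x=np.array([np.cos(a),np.sin(a),0]);y=np.array([-np.sin(a),np.cos(a),0]);n=np.sin(np.radians(35))*y+np.cos(np.radians(35))*np.array([0,0,1]);m=np.cross(n,x)
for h in(H,Hs[0]):
  d=T-h;print('tip-hole: stx',d@x,'along n',d@n,'slope m',d@m,m)
  print(proj('scene',h),proj('top',h))
s=get_state();R=s['ee_rot'];print(R.T@(T-s['eef_pos']));v=R.T@(T-C);print(np.degrees(np.arctan2(v[0],v[1])))
"
```

```text
tip [560.263 126.263 138.415] 0.6286847457608183
collar [554.422 155.447 187.369] 1.6971661699790017 57.29195819921305
(array([561.216, 114.716, 120.585]), np.float64(0.038093676504625064))
tip-hole: stx 1.342817247233566 along n 21.255980182053875 slope m -1.0508153029847733 [-0.17   0.801 -0.574]
[290.174 207.707] [253.874 215.764]
tip-hole: stx 1.4627646415755378 along n 21.197129817342496 slope m -0.8116563664359742 [-0.17   0.801 -0.574]
[290.115 207.625] [253.947 215.794]
[ 54.725 235.107  -0.756]
31.318361681750687
```

```bash
python3 -m inch '[0.2,0.47,-0.1,0,1, 0.49,0.88,-0.1,0,1, 0.78,1.29,-0.1,0,1, 1.07,1.7,-0.1,0,1, 1.35,2.1,-0.1,0,1, 1.64,2.52,-0.1,0,1, 1.87,2.84,-0.1,0,1, 1.87,2.84,-0.1,0,1]'; python3 -c "
from h import *
crop('scene',265,160,60,60,12,'s10.png');crop('top',220,190,60,45,12,'t10.png')
go((548,178.4,370.9),-78.04)"
```

```text
clock: 12.4
eef_pos: [551.2, 161.0, 343.1]
ee_rot: [[0.209, -0.001, 0.978], [-0.978, -0.0, 0.209], [0.0, -1.0, -0.001]]
force: [1.1, -0.3, -0.9]
opening: 14.5
t 12.5 pos [551.256 161.412 343.541] hd -77.91 F [1.145 0.175 0.311] open 14.411826205835188 j [-0.296  0.402 -0.044  1.813  0.022  0.927 -0.139]
shift cm [-1.73  -2.736  0.038] turn 0.0023
```

View pics/s10.png

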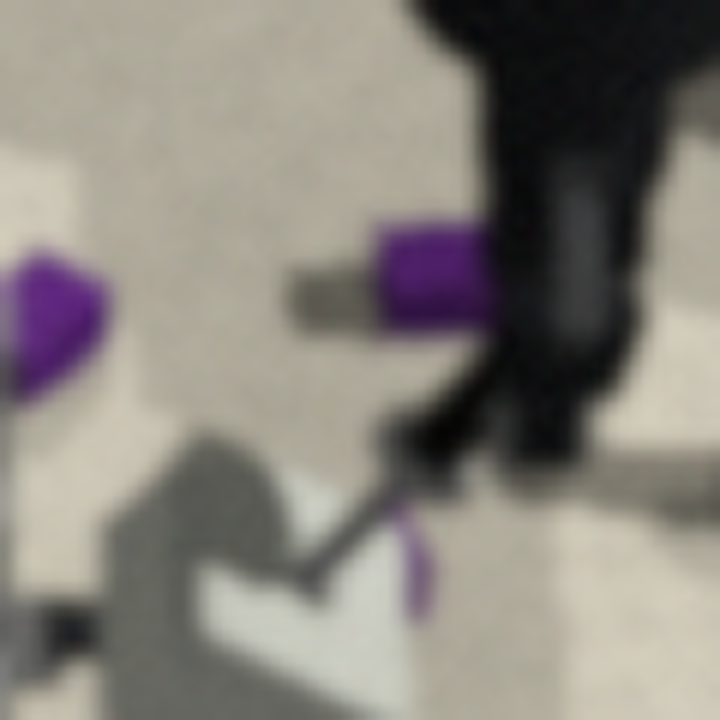

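View pics/t10.png

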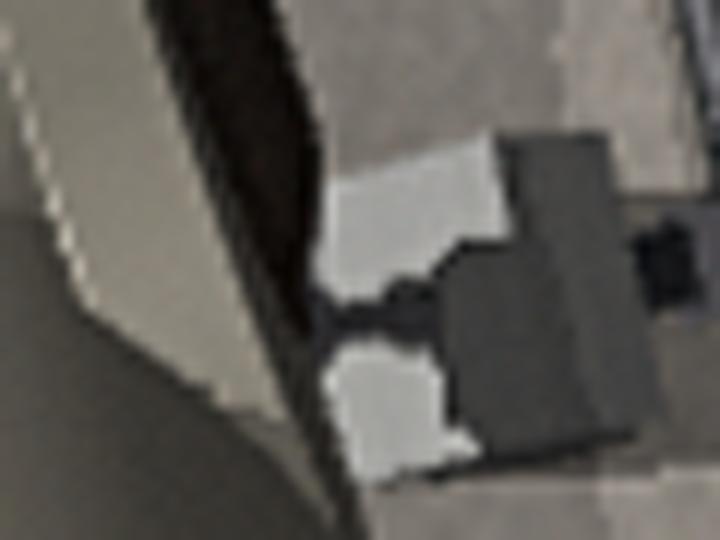

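The rod has entered the hole (scene crop about 310,590; top crop about 405,310) and the force is near zero. I'll push on.

```bash
python3 -m inch '[0.17,0.25,0,0,1, 0.34,0.49,0,0,1, 0.52,0.74,0,0,1, 0.69,0.98,0,0,1, 0.83,1.19,0,0,1, 0.83,1.19,0,0,1]'; python3 -c "
from h import *
crop('scene',200,140,120,120,6,'s11.png');crop('top',220,150,130,120,6,'t11.png')
go((548,178.4,370.9),-78.04)"
```

```text
clock: 13.25
eef_pos: [553.2, 153.8, 332.0]
ee_rot: [[0.21, 0.001, 0.978], [-0.978, 0.001, 0.21], [-0.001, -1.0, 0.001]]
force: [-1.0, 3.2, 5.7]
opening: 14.5
t 13.35 pos [553.152 153.871 332.035] hd -77.88 F [-1.05   3.173  6.204] open 14.437811168747396 j [-0.284  0.415 -0.042  1.823  0.021  0.902 -0.124]
shift cm [-2.51  -3.884  0.016] turn 0.0028
```

View pics/s11.png

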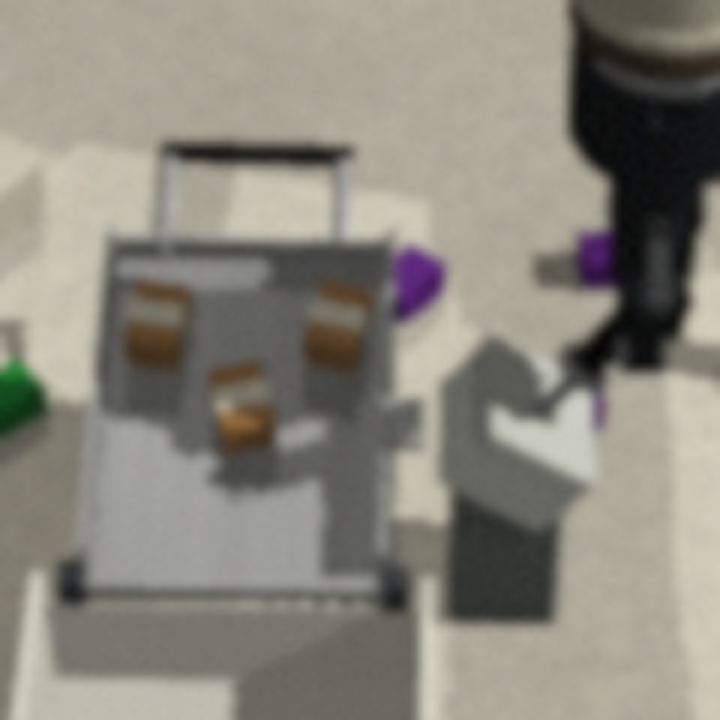

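View pics/t11.png

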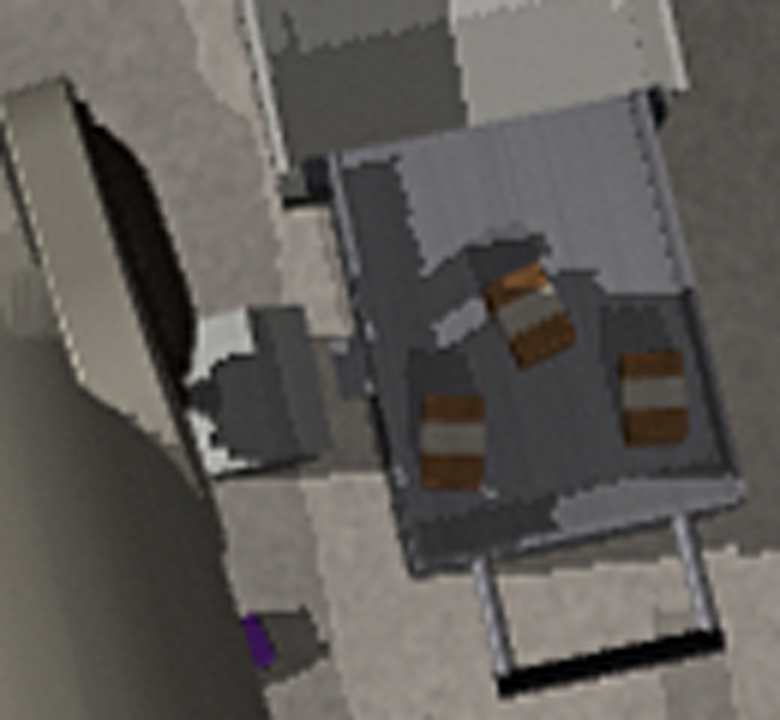

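```bash
python3 -m inch '[0.06,0.08,0,0,1, 0.09,0.12,0,0,1, 0.09,0.12,0,0,1]'; python3 -c "
from h import *
go((548,178.4,370.9),-78.04)"
```

```text
clock: 13.72
eef_pos: [553.3, 153.9, 331.6]
ee_rot: [[0.211, 0.001, 0.978], [-0.978, 0.002, 0.211], [-0.002, -1.0, 0.002]]
force: [-2.3, 4.5, 10.3]
opening: 14.7
t 13.725 pos [553.261 153.857 331.626] hd -77.84 F [-2.345  4.477 10.312] open 14.749040868825286 j [-0.283  0.416 -0.043  1.823  0.02   0.901 -0.123]
shift cm [-2.518 -3.922  0.01 ] turn 0.0034
```

The tray has sprung up (bar in scene at 243,165, previously 243,173), and the plunger is at its stop with about 11 N. I'm withdrawing along the hole's axis.

```bash
python3 -m inch '[-0.57,-0.82,0,0,1, -1.15,-1.64,0,0,1, -1.72,-2.46,0,0,1, -2.3,-3.28,0,0,1, -2.87,-4.1,0,0,1, -3.44,-4.91,0,0,1, -3.44,-8,0,0,1, -3.44,-10.3,0,0,1, -3.44,-10.3,0,0,1, -3.44,-10.3,0,0,1]'; python3 -c "
from h import *
go((519.3,-289.7,434),-127)
crop('scene',240,60,110,150,5,'s12.png');crop('top',180,150,130,110,6,'t12.png')
go((519.3,-289.7,434),-127)"
```

```text
clock: 14.98
eef_pos: [545.6, 185.9, 432.6]
ee_rot: [[0.21, -0.001, 0.978], [-0.978, -0.0, 0.21], [0.0, -1.0, -0.001]]
force: [-0.3, 0.3, -0.8]
opening: 14.7
t 14.975 pos [545.563 185.919 432.62 ] hd -77.9 F [-0.321  0.3   -0.761] open 14.696361201478924 j [-0.332  0.312 -0.053  1.72   0.018  1.111 -0.18 ]
shift cm [ 45.956  -0.114 -12.534] turn 0.8569
t 15.075 pos [545.495 185.829 432.052] hd -77.91 F [-0.378 -0.546 -0.489] open 14.629938193590291 j [-0.332  0.312 -0.053  1.721  0.018  1.111 -0.18 ]
shift cm [ 45.949  -0.149 -12.523] turn 0.8568
```

View pics/s12.png

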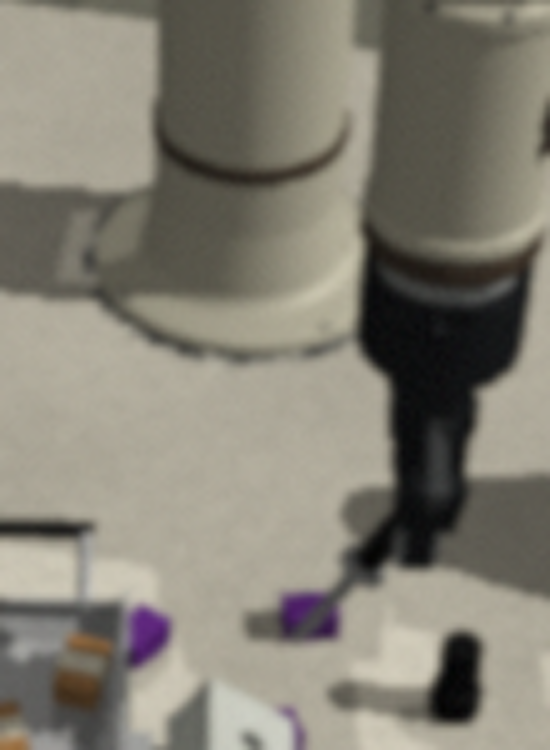

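View pics/t12.png

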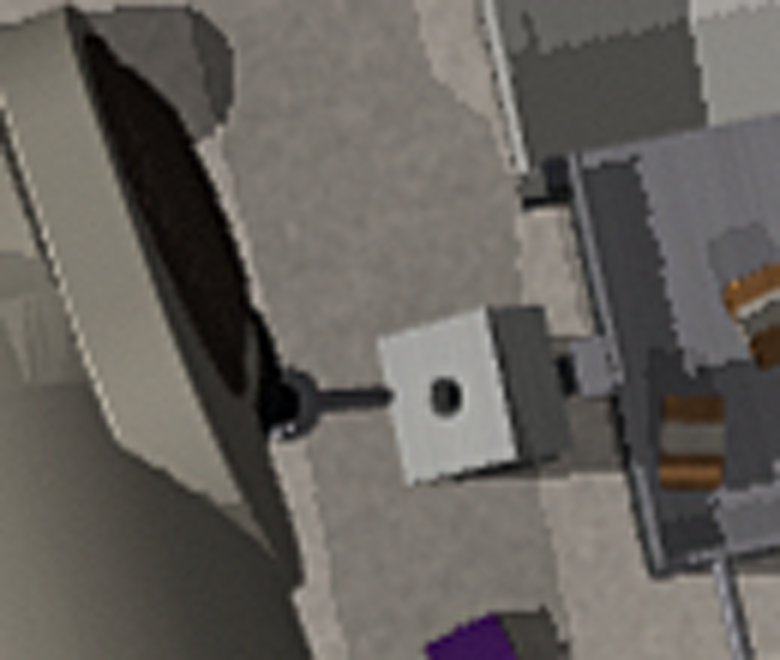

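```bash
python3 -c "
from h import *
px=lambda p,u,v,k:(np.array(p)+.5)/k-.5+[u,v]
T,e=tri(px((303,632),240,60,5),px((391,396),180,150,6));print('tip',T,e)
C,e2=tri(px((365,562),240,60,5),px((295,402),180,150,6));print('collar',C,e2,np.linalg.norm(C-T))
s=get_state();R=s['ee_rot'];print(R.T@(T-s['eef_pos']),R.T@(C-s['eef_pos']));v=R.T@(T-C);print(np.degrees(np.arctan2(v[0],v[1])))
p=np.array([467.6,-356.3])
h=np.radians(-127)
# tip over hole, 30 above top
X=np.array([np.cos(h),np.sin(h)])
print(p-X*5.35)
go([*(p-X*53.5),434],-127)
"
```

```text
tip [555.54  133.511 200.565] 3.947658417022373
collar [550.116 161.774 250.597] 2.3579214441023595 57.7183910813547
[ 53.179 231.508  -0.591] [ 24.425 181.464  -0.093]
29.88095013021656
[ 470.82  -352.027]
t 15.075 pos [545.495 185.829 432.052] hd -77.91 F [-0.378 -0.546 -0.489] open 14.629938193590291 j [-0.332  0.312 -0.053  1.721  0.018  1.111 -0.18 ]
shift cm [ 47.875  -0.143 -14.93 ] turn 0.8568
```

```bash
python3 -m inch '[4,0,-1.24,0.072,1, 8,0,-2.49,0.143,1, 12,0,-3.73,0.214,1, 16,0,-4.98,0.286,1, 20,0,-6.22,0.357,1, 24,0,-7.46,0.428,1, 27.9,0,-8.7,0.5,1, 31.9,0,-9.95,0.571,1, 35.9,0,-11.2,0.643,1, 39.9,0,-12.4,0.714,1, 43.9,0,-13.7,0.785,1, 47.9,0,-14.93,0.857,1]'; python3 -m inch '[0,0,0,0,1, 0,0,0,0,1, 0,0,0,0,1]'; python3 -c "
from h import *
print(atz('scene',((366+.5)/6-.5+80,(709+.5)/6-.5+50),75))
crop('scene',110,110,60,80,9,'s13.png');crop('top',400,200,110,90,7,'t13.png')
go((499.8,-313.6,434),-127)"
```

```text
clock: 16.58
eef_pos: [499.8, -314.8, 432.3]
ee_rot: [[-0.604, -0.002, 0.797], [-0.797, 0.001, -0.604], [0.0, -1.0, -0.002]]
force: [0.5, 0.4, 0.1]
opening: 15.1
clock: 16.95
eef_pos: [500.8, -312.1, 432.9]
ee_rot: [[-0.6, -0.001, 0.8], [-0.8, 0.001, -0.6], [-0.001, -1.0, -0.001]]
force: [-0.0, 1.1, -0.4]
opening: 14.4
[ 467.601 -353.952   75.   ]
t 17.05 pos [ 500.75  -312.413  433.226] hd -126.88 F [-0.218 -0.422 -0.442] open 14.480189201438794 j [ 0.245  0.345  0.34   1.697 -0.126  1.121 -0.023]
shift cm [ 0.152 -0.078 -0.005] turn 0.002
```

View pics/s13.png

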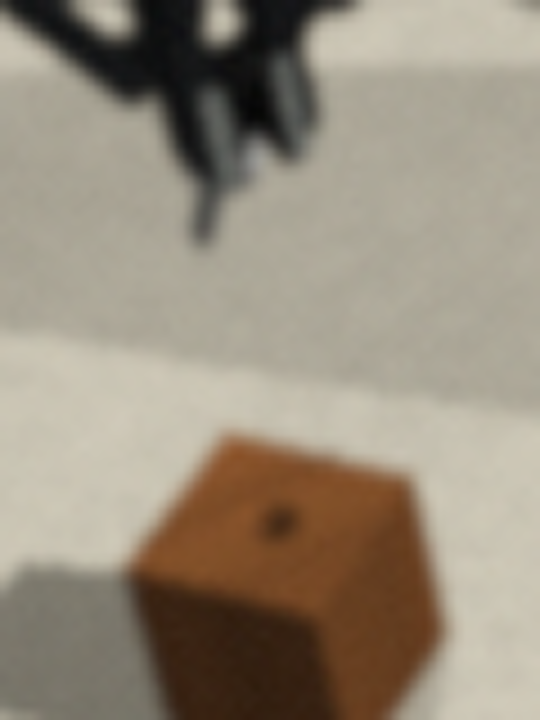

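View pics/t13.png

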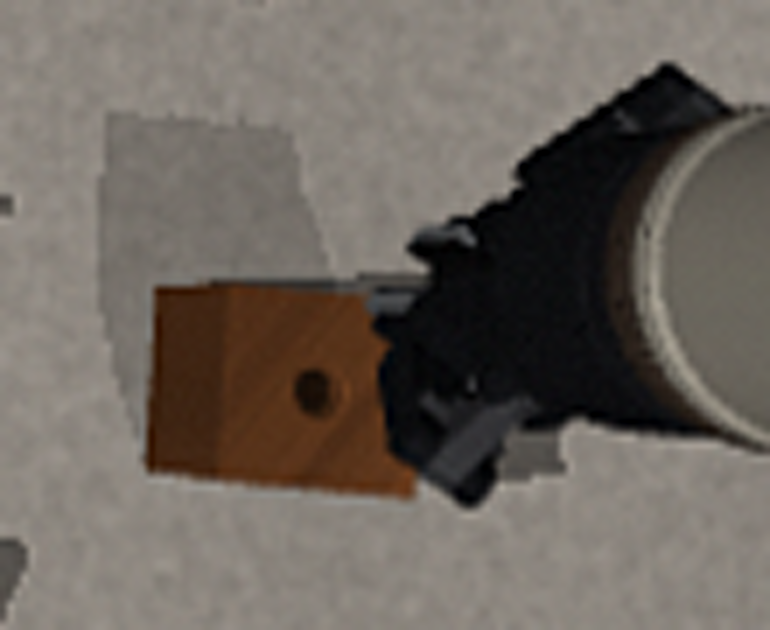

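```bash
python3 -c "
from h import *
px=lambda p,u,v,k:(np.array(p)+.5)/k-.5+[u,v]
us=px((280,522),110,110,9);ut=px((317,392),400,200,7)
print(tri(us,ut),atz('scene',us,75),atz('top',ut,75))
print('tip',tip('scene',px((202,242),110,110,9)))
s=get_state();R=s['ee_rot'];T=s['eef_pos']+R@[53.5,232,0]
print('tip exp',T,(proj('scene',T)-[110,110]+.5)*9)
"
```

```text
(array([ 466.411, -354.736,   74.701]), np.float64(0.6454930652855426)) [ 466.762 -354.044   75.   ] [ 466.502 -355.099   75.   ]
tip [ 54.748 239.102   0.   ]
tip exp [ 468.618 -355.05   201.2  ] [200.008 226.608]
```

```bash
python3 -m inch '[0,4,0,0,1, 0,8,0,0,1, 0,10.5,0,0,1, 0,10.5,0,0,1, 0,10.5,0,0,1]'; python3 -c "
from h import *
crop('scene',110,130,60,60,12,'s14.png');crop('top',400,200,110,90,7,'t14.png')
go((499.3,-311.6,325),-127)"
```

```text
clock: 17.68
eef_pos: [500.9, -313.7, 329.5]
ee_rot: [[-0.601, 0.001, 0.799], [-0.799, -0.001, -0.601], [-0.0, -1.0, 0.002]]
force: [0.3, 0.3, -1.5]
opening: 14.6
t 17.775 pos [ 500.982 -313.92   330.084] hd -126.99 F [-0.272  0.717 -0.596] open 14.475851894987303 j [ 0.27   0.458  0.316  1.792 -0.175  0.915  0.016]
shift cm [-0.084  0.508 -0.275] turn 0.0001
```

View pics/s14.png

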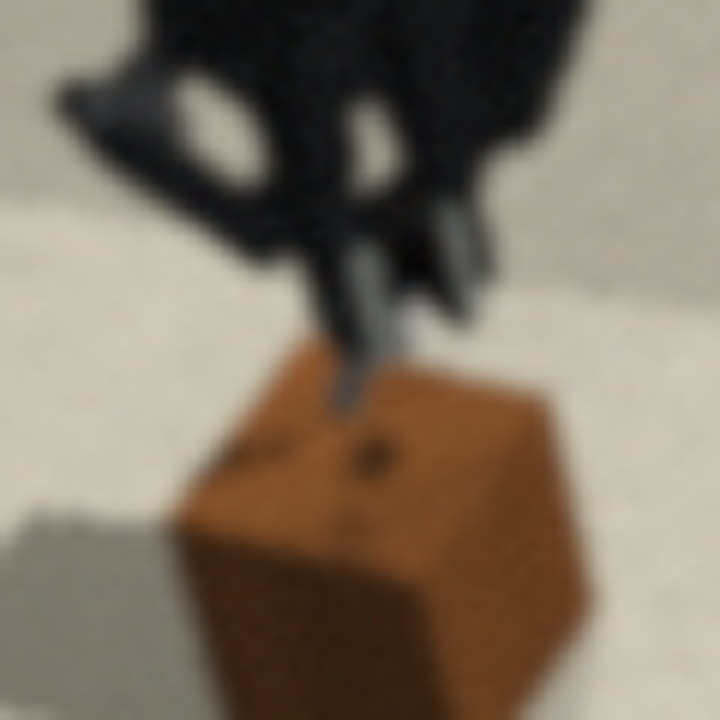

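View pics/t14.png

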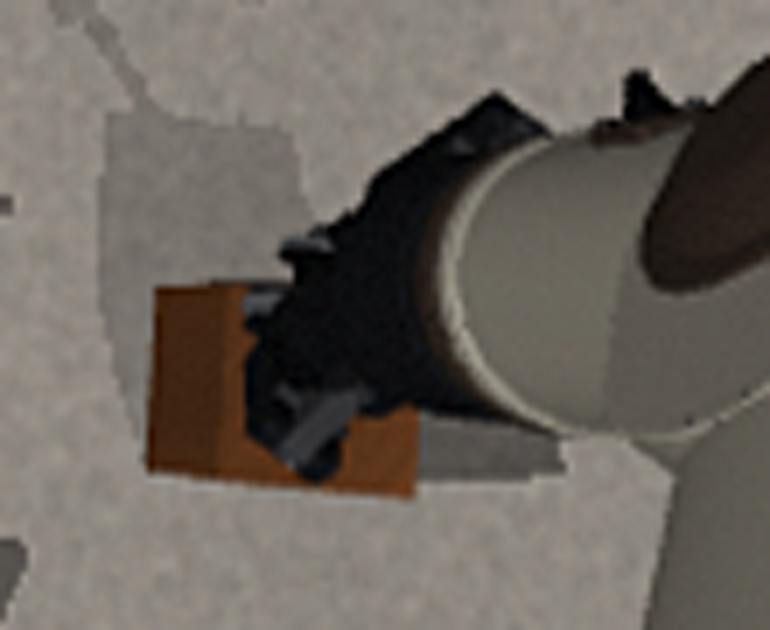

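```bash
python3 -c "
from h import *
f=lambda p:(proj('scene',p)-[110,130]+.5)*12
print(f((468.3,-357.3,95)),f((466.6,-355,95)),f((466.6,-355,75)))
px=lambda p,u,v,k:(np.array(p)+.5)/k-.5+[u,v]
print(tip('scene',px((343,411),110,130,12)))
"
```

```text
[343.983 398.879] [355.6   395.783] [370.622 455.6  ]
[ 55.058 239.274  -0.   ]
```

```bash
python3 -m inch '[-0.6,0,-0.27,0,1, -0.6,0.7,-0.27,0,1, -0.58,1.41,-0.27,0,1, -0.58,1.41,-0.27,0,1, -0.34,1.76,-0.27,0,1, -0.1,2.1,-0.27,0,1, 0.15,2.46,-0.27,0,1, 0.15,2.46,-0.27,0,1]'; python3 -c "
from h import *
crop('scene',110,130,60,60,12,'s15.png')
go((499.3,-311.6,325),-127)"
```

```text
clock: 18.77
eef_pos: [496.6, -313.6, 303.3]
ee_rot: [[-0.603, -0.001, 0.798], [-0.798, 0.0, -0.603], [0.001, -1.0, -0.001]]
force: [-1.0, -0.0, 0.3]
opening: 14.7
t 18.825 pos [ 496.848 -313.499  303.465] hd -127.04 F [ 0.058 -0.7    0.783] open 14.646098751805551 j [ 0.279  0.488  0.308  1.818 -0.187  0.865  0.029]
shift cm [-0.298 -2.154  0.08 ] turn -0.0007
```

View pics/s15.png

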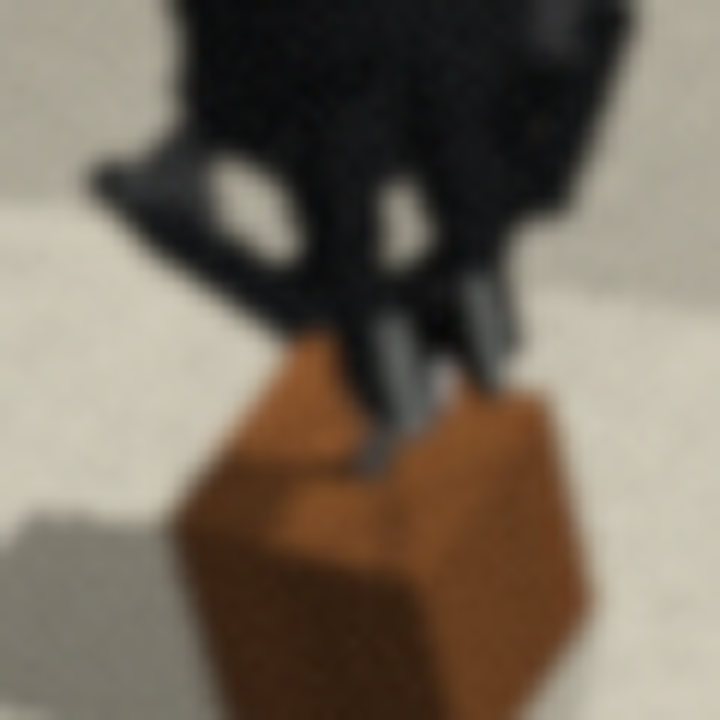

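```bash
python3 -m inch '[0.29,0,0,0,1, 1.03,-0.33,0.02,0,1, 1.74,-0.68,0.04,0,1, 2.48,-0.97,0.06,0,1, 3.23,-1.19,0.08,0,1, 3.99,-1.34,0.08,0,1, 4.76,-1.43,0.08,0,1, 5.53,-1.45,0.08,0,1, 5.9,-1.37,0.08,0,1, 5.9,-1.37,0.08,0,1]'; python3 -c "
from h import *
crop('scene',90,90,90,100,8,'s16.png');crop('top',400,200,110,90,7,'t16.png')
go((466.6,-355,318),-127)"
```

```text
clock: 20.08
eef_pos: [462.3, -361.3, 317.9]
ee_rot: [[-0.602, 0.001, 0.798], [-0.798, -0.001, -0.602], [0.0, -1.0, 0.001]]
force: [2.4, 1.3, 1.0]
opening: 14.5
t 20.175 pos [ 462.384 -361.122  317.646] hd -127.01 F [2.103 1.586 1.083] open 14.748982529457608 j [ 0.366  0.469  0.324  1.812 -0.186  0.89   0.129]
shift cm [-0.743 -0.036 -0.032] turn -0.0002
```

View pics/s16.png

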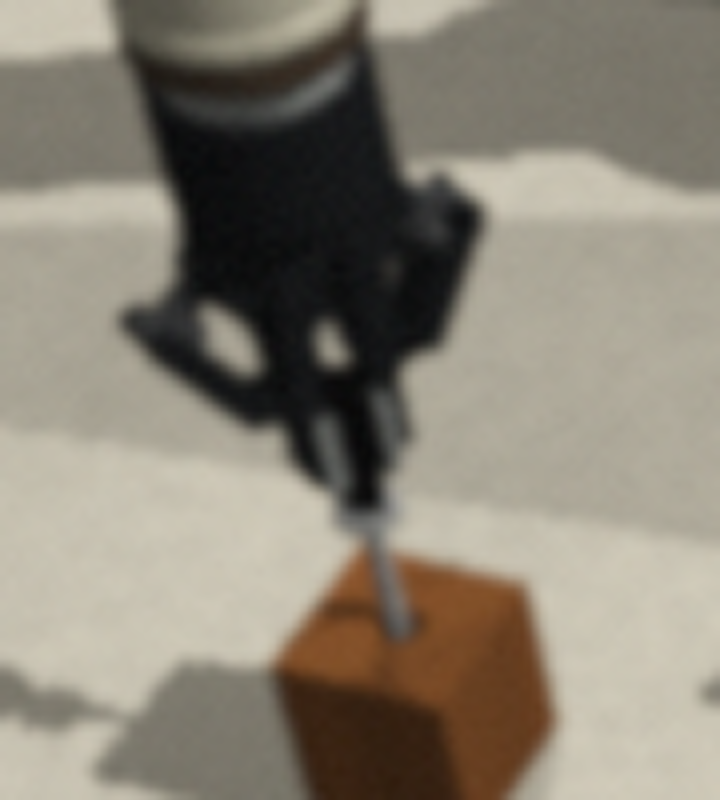

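View pics/t16.png

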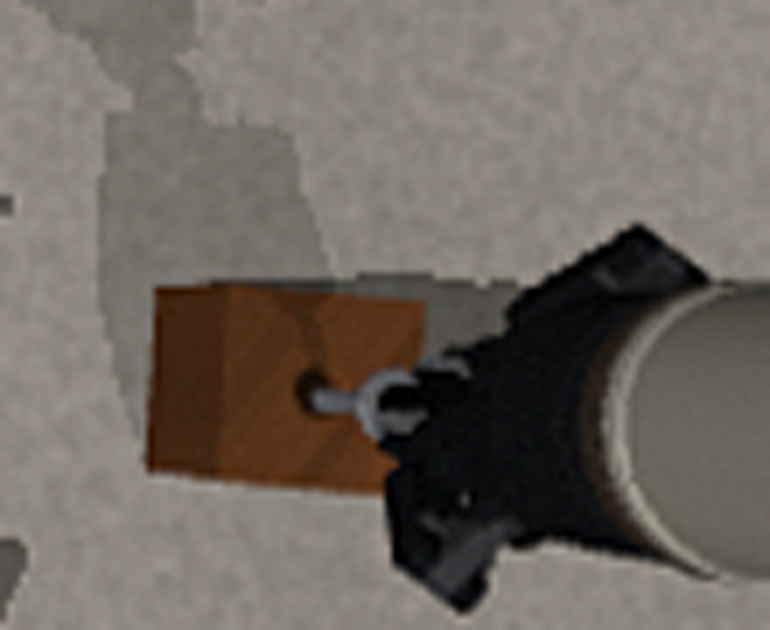

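```bash
python3 -m inch '[-0.4,0,0,0,1, -0.68,0,0,0,1, -0.68,0.8,0,0,1, -0.68,1.8,0,0,1, -0.68,2.8,0,0,1, -0.68,3.7,0,0,1, -0.68,4.4,0,0,1, -0.68,4.4,0,0,1]'; python3 -c "
from h import *
go((467,-355.5,268),-127)"
```

```text
clock: 21.18
eef_pos: [466.2, -355.3, 272.7]
ee_rot: [[-0.602, -0.001, 0.798], [-0.798, 0.001, -0.602], [0.0, -1.0, -0.001]]
force: [-0.4, -1.6, -0.3]
opening: 14.1
t 21.175 pos [ 466.181 -355.273  272.694] hd -127.02 F [-0.426 -1.583 -0.345] open 14.092162802489472 j [ 0.371  0.53   0.304  1.838 -0.211  0.807  0.137]
shift cm [-0.031  0.469  0.08 ] turn -0.0003
```

```bash
python3 -m inch '[0,0.2,0.04,0,1, 0,0.4,0.08,0,1, 0,0.5,0.08,0,1, 0,0.5,0.08,0,1]'; python3 -c "
from h import *
go((467,-355.5,268),-127)
crop('scene',90,90,90,100,8,'s17.png');crop('top',400,200,110,90,7,'t17.png')"
```

```text
clock: 21.68
eef_pos: [467.1, -355.9, 268.6]
ee_rot: [[-0.602, 0.0, 0.799], [-0.799, -0.0, -0.602], [-0.0, -1.0, 0.0]]
force: [1.3, 0.3, -0.6]
opening: 14.6
t 21.675 pos [ 467.139 -355.904  268.605] hd -127.01 F [ 1.274  0.252 -0.642] open 14.601678207845566 j [ 0.373  0.537  0.302  1.837 -0.214  0.798  0.139]
shift cm [-0.024  0.06  -0.035] turn -0.0002
```

View pics/s17.png

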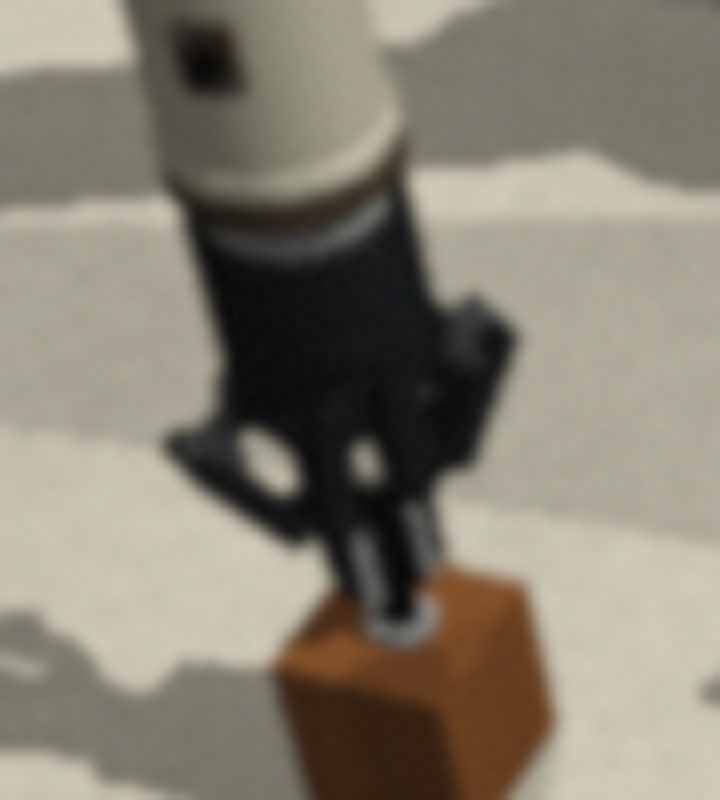

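```bash
python3 -m inch '[0,0.15,0,0,1, 0,0.3,0,0,1, 0,0.3,0,0,1]'; python3 -c "
from h import *
go((467,-355.5,268),-127)"
```

```text
clock: 22.15
eef_pos: [467.2, -356.1, 268.3]
ee_rot: [[-0.602, 0.001, 0.799], [-0.799, 0.0, -0.602], [-0.001, -1.0, 0.001]]
force: [-5.9, 4.1, 21.1]
opening: 14.6
t 22.15 pos [ 467.204 -356.083  268.307] hd -127.01 F [-5.855  4.131 21.115] open 14.569745143395409 j [ 0.374  0.538  0.302  1.837 -0.216  0.798  0.14 ]
shift cm [-0.034  0.031 -0.051] turn -0.0002
```

Seated, with 21 N at the collar. I'll back off 2 mm, release and rise.

```bash
python3 -m inch '[0,-0.25,0,0,1, 0,-0.25,0,0,2.5, 0,-0.25,0,0,4, 0,-0.25,0,0,5, 0,-0.25,0,0,5, 0,-2,0,0,5, 0,-5,0,0,5, 0,-9,0,0,5, 0,-13,0,0,5, 0,-13,0,0,5]'; python3 -c "
from h import *
go((454,-43,330),-78)
crop('scene',90,90,90,100,8,'s18.png');crop('top',400,200,110,90,7,'t18.png')"
```

```text
clock: 23.4
eef_pos: [468.0, -357.1, 400.7]
ee_rot: [[-0.602, 0.007, 0.798], [-0.798, -0.005, -0.602], [-0.001, -1.0, 0.009]]
force: [-0.4, 0.3, 0.1]
opening: 50.0
t 23.4 pos [ 467.95  -357.067  400.65 ] hd -127.03 F [-0.399  0.334  0.135] open 49.9607306768548 j [ 0.332  0.372  0.349  1.741 -0.145  1.045  0.085]
shift cm [-24.226   6.913 -20.089] turn -0.8558
```

View pics/s18.png

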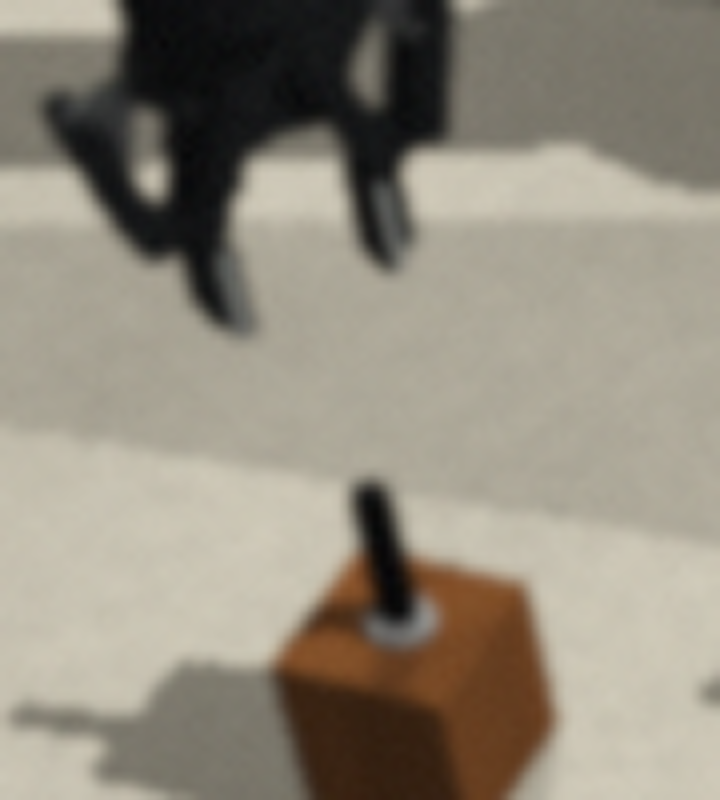

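View pics/t18.png

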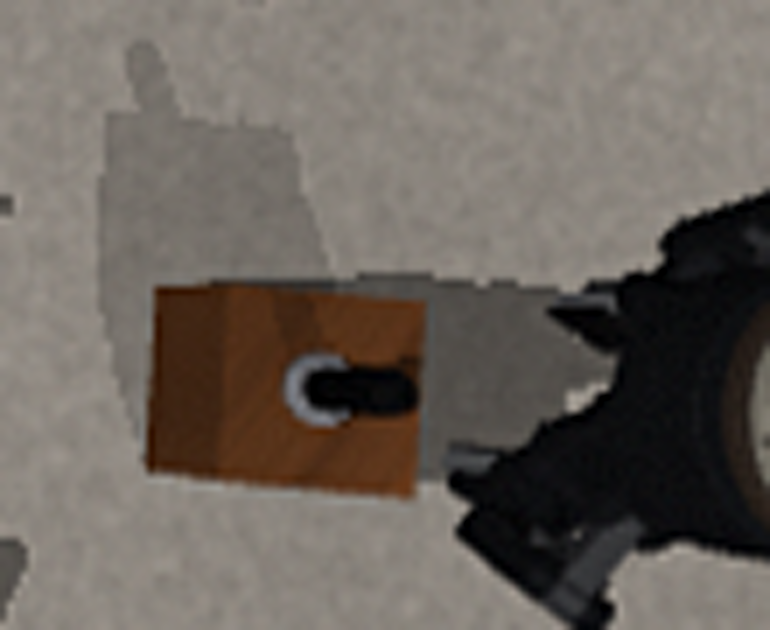

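```bash
python3 -c "
from h import *
px=lambda p,u,v,k:(np.array(p)+.5)/k-.5+[u,v]
print(tri(px((258,153),200,140,6),px((610,662),220,150,6)))
go((458.8,-42,380),-78.04)"
```

```text
(array([458.161, -41.792, 145.695]), np.float64(0.3205484762042571))
t 23.5 pos [ 467.027 -355.899  396.642] hd -127.01 F [0.215 0.762 0.193] open 49.969896092014515 j [ 0.332  0.376  0.348  1.745 -0.146  1.044  0.085]
shift cm [-24.569   1.641 -19.556] turn -0.8547
```

```bash
python3 -m inch '[-3.07,0.2,-2.44,-0.107,4, -6.14,0.4,-4.89,-0.214,4, -9.2,0.6,-7.33,-0.321,4, -12.3,0.8,-9.78,-0.427,4, -15.4,1,-12.2,-0.534,4, -18.4,1.2,-14.7,-0.641,4, -21.5,1.4,-17.1,-0.748,4, -24.57,1.64,-19.56,-0.855,4, -24.57,1.64,-19.56,-0.855,4, -24.57,1.64,-19.56,-0.855,4]'; python3 -c "
from h import *
go((458.5,-42,300),-78.04)
crop('scene',190,90,110,120,6,'s19.png');crop('top',260,180,110,110,6,'t19.png')"
```

```text
clock: 24.75
eef_pos: [458.4, -42.4, 378.4]
ee_rot: [[0.207, -0.002, 0.978], [-0.978, -0.0, 0.207], [0.0, -1.0, -0.002]]
force: [-0.2, -0.3, -0.2]
opening: 40.1
t 24.75 pos [458.409 -42.402 378.421] hd -78.07 F [-0.228 -0.347 -0.199] open 40.05429618680091 j [-0.014  0.163  0.053  2.049 -0.01   0.932  0.252]
shift cm [-0.038  7.842  0.031] turn -0.0005
```

View pics/s19.png

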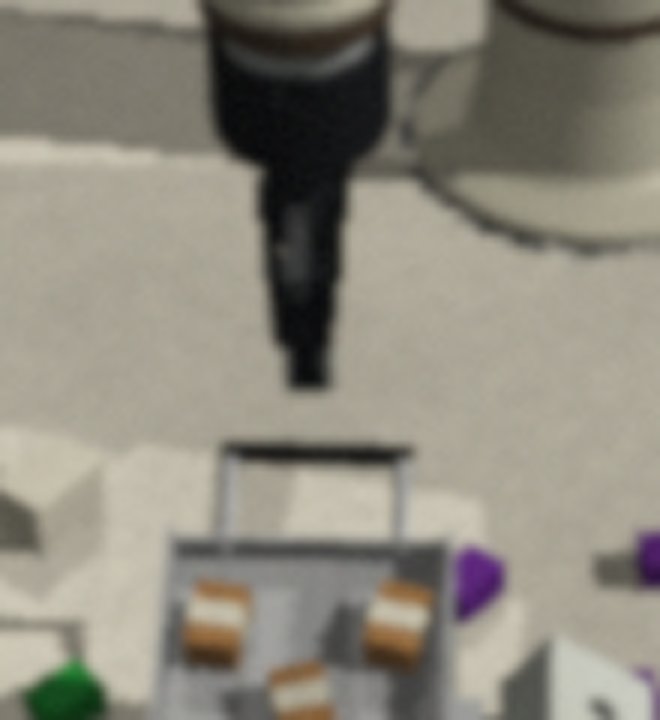

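```bash
python3 -m inch '[-0.04,2.6,0.03,0,4, -0.04,5.2,0.03,0,4, -0.04,7,0.03,0,4, -0.04,7.8,0.03,0,4, -0.04,7.8,0.03,0,4, -0.04,7.8,0.03,0,0.3, -0.04,7.8,0.03,0,0.3, -0.04,7.8,0.03,0,0.3, -0.04,7.8,0.03,0,0.3, -0.04,7.8,0.03,0,0.3]'; python3 -c "
from h import *
go((458.5,-42,300),-78.04)
crop('scene',190,90,110,120,6,'s20.png');crop('top',260,180,110,110,6,'t20.png')"
```

```text
clock: 26.1
eef_pos: [458.3, -41.9, 301.0]
ee_rot: [[0.207, -0.002, 0.978], [-0.978, -0.0, 0.207], [0.0, -1.0, -0.002]]
force: [-5.5, -2.2, 3.7]
opening: 7.7
t 26.1 pos [458.33  -41.903 301.047] hd -78.04 F [-5.521 -2.172  3.702] open 7.691037152832514 j [-0.01   0.281  0.049  2.116 -0.019  0.747  0.26 ]
shift cm [0.013 0.105 0.015] turn -0.0001
```

View pics/s20.png

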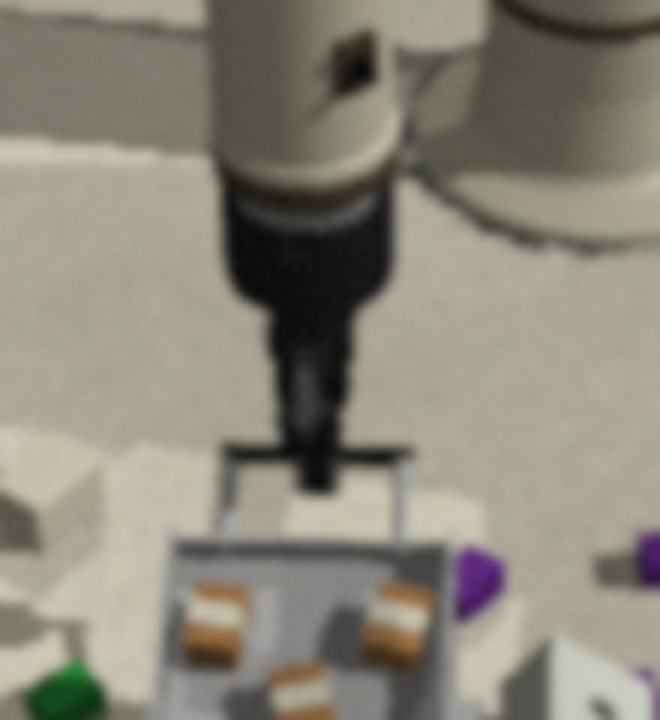

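```bash
python3 -m inch '[0,-0.43,0.1,0,0.3, 0,-0.86,0.2,0,0.3, 0,-1.4,0.35,0,0.3, 0,-1.92,0.49,0,0.3, 0,-2.45,0.66,0,0.3, 0,-2.97,0.84,0,0.3, 0,-3.48,1.04,0,0.3, 0,-3.99,1.24,0,0.3, 0,-4.5,1.46,0,0.3, 0,-5,1.69,0,0.3]'; python3 -c "
from h import *
go((458.5,-42,300),-78.04)
crop('scene',190,90,110,120,6,'s21.png');crop('top',250,130,110,130,6,'t21.png')"
```

```text
clock: 27.45
eef_pos: [474.4, -38.5, 350.8]
ee_rot: [[0.207, -0.004, 0.978], [-0.978, -0.001, 0.207], [-0.0, -1.0, -0.004]]
force: [-7.7, -2.9, 2.2]
opening: 7.5
t 27.45 pos [474.378 -38.506 350.752] hd -78.05 F [-7.706 -2.877  2.158] open 7.466424403620822 j [-0.02   0.229  0.05   2.04  -0.014  0.877  0.246]
shift cm [ 0.014  5.082 -1.605] turn -0.0001
```

View pics/s21.png

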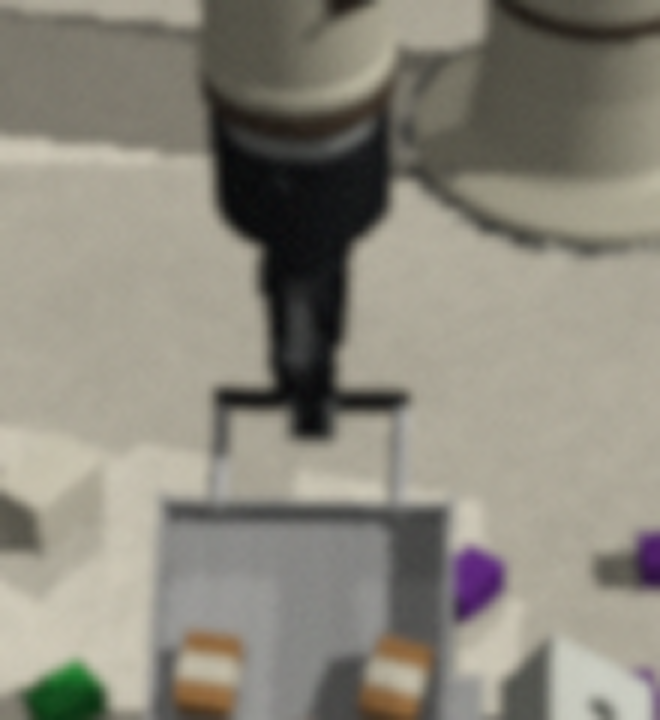

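View pics/t21.png

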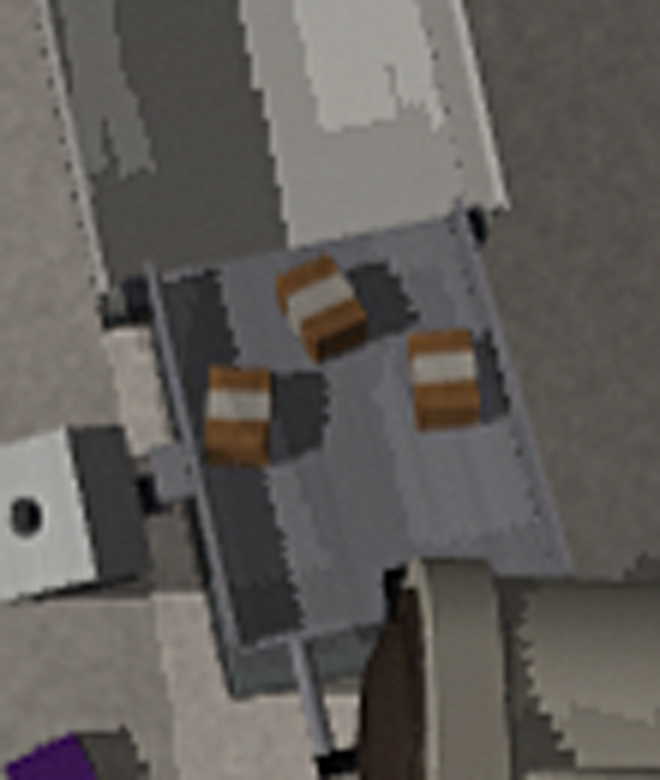

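```bash
python3 -m inch '[0,-0.49,0.24,0,0.3, 0,-0.98,0.5,0,0.3, 0,-0.98,0.5,0,0.3, 0,-1.46,0.76,0,0.3, 0,-1.94,1.04,0,0.3, 0,-1.94,1.04,0,0.3, 0,-1.94,1.04,0,0.3]'; python3 -c "
from h import *
go((458.5,-42,300),-78.04)
crop('scene',190,140,110,130,6,'s22.png');crop('top',240,90,110,150,5,'t22.png')"
```

```text
clock: 28.42
eef_pos: [484.3, -36.4, 370.2]
ee_rot: [[0.207, -0.004, 0.978], [-0.978, -0.001, 0.207], [-0.0, -1.0, -0.005]]
force: [-8.1, -3.5, 2.1]
opening: 7.5
t 28.425 pos [484.314 -36.389 370.191] hd -78.05 F [-8.115 -3.479  2.051] open 7.45855241457351 j [-0.024  0.22   0.05   2.    -0.012  0.927  0.24 ]
shift cm [ 0.016  7.031 -2.61 ] turn -0.0002
```

View pics/t22.png

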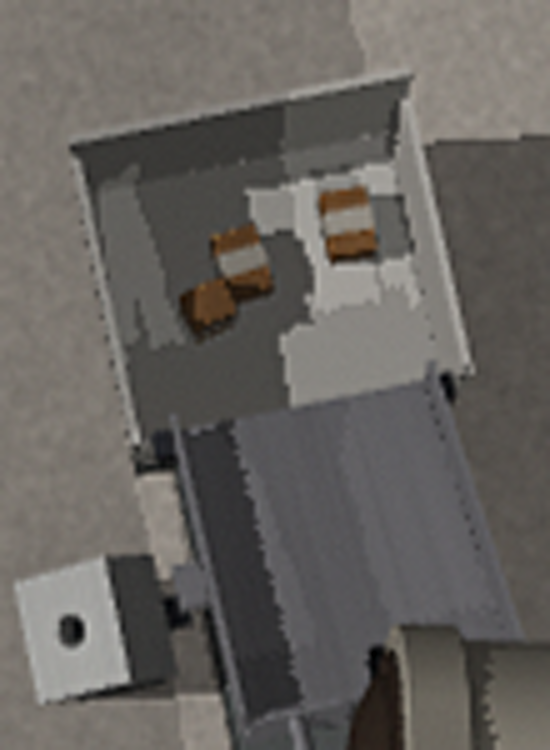

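All three cartons are in the bin (top crop: 350,225; 242,262; 208,308). Lowering gently.

```bash
python3 -m inch '[0,0.48,-0.27,0,0.3, 0,0.96,-0.54,0,0.3, 0,1.45,-0.79,0,0.3, 0,1.94,-1.04,0,0.3, 0,2.45,-1.27,0,0.3, 0,2.95,-1.49,0,0.3, 0,3.46,-1.69,0,0.3, 0,3.97,-1.89,0,0.3, 0,4.5,-2.07,0,0.3, 0,5.02,-2.24,0,0.3, 0,5.5,-2.38,0,0.3, 0,5.9,-2.48,0,0.3]';python3 -m inch '[0,0.2,-0.05,0,0.3, 0,0.45,-0.1,0,0.3, 0,0.7,-0.15,0,0.3, 0,0.9,-0.2,0,0.3, 0,1.04,-0.25,0,0.3, 0,1.04,-0.25,0,0.3, 0,1.04,-0.25,0,0.3]'; python3 -c "
from h import *
go((458.5,-42,301),-78.04)
crop('scene',190,120,110,130,6,'s23.png');crop('top',240,90,110,150,5,'t23.png')"
```

```text
clock: 30.02
eef_pos: [460.6, -41.4, 311.3]
ee_rot: [[0.207, -0.002, 0.978], [-0.978, -0.0, 0.207], [-0.0, -1.0, -0.002]]
force: [-7.7, -2.8, 1.7]
opening: 7.8
clock: 30.9
eef_pos: [458.4, -41.9, 301.5]
ee_rot: [[0.207, -0.001, 0.978], [-0.978, -0.0, 0.207], [-0.0, -1.0, -0.001]]
force: [-7.7, -2.6, 5.9]
opening: 7.6
t 30.9 pos [458.43  -41.858 301.488] hd -78.05 F [-7.677 -2.58   5.874] open 7.6125735163109844 j [-0.01   0.28   0.049  2.115 -0.019  0.748  0.26 ]
shift cm [0.015 0.049 0.004] turn -0.0002
```

View pics/s23.png

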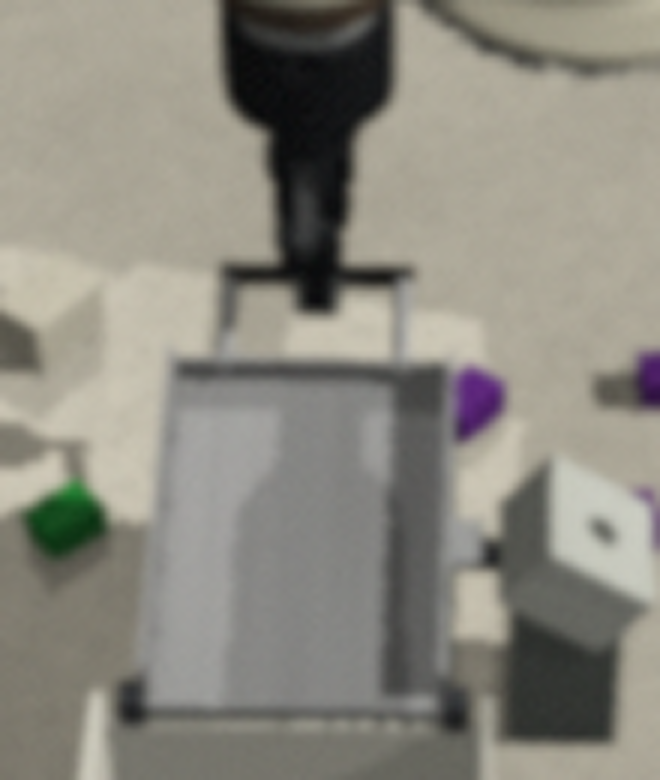

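```bash
python3 -m inch '[0,0,0,0,1.1, 0,0,0,0,1.6, 0,0,0,0,2.5, 0,0,0,0,4, 0,0,0,0,4, 0,0,0,0,4, 0,-2,0,0,4, 0,-5,0,0,4, 0,-9,0,0,4, 0,-14,0,0,4]'; python3 -m inch '[0,-4,-4,0,4, 0,-8,-8,0,4, 0,-8,-8,0,4, 0,-8,-8,0,4]'; python3 -c "
from h import *
go((458.5,-42,301),-78.04)
for c in ('scene','top'): cv2.imwrite(f'pics/{c}24.png',read_camera(c)[:,:,::-1])
crop('scene',190,140,110,130,6,'s24.png');crop('top',240,90,110,190,4,'t24.png')"
```

```text
clock: 32.25
eef_pos: [458.5, -41.4, 441.7]
ee_rot: [[0.208, -0.002, 0.978], [-0.978, 0.0, 0.208], [-0.0, -1.0, -0.002]]
force: [1.1, 0.7, 0.7]
opening: 39.3
clock: 32.75
eef_pos: [380.7, -58.0, 520.9]
ee_rot: [[0.208, 0.001, 0.978], [-0.978, 0.0, 0.208], [-0.0, -1.0, 0.001]]
force: [-0.5, 0.7, 0.2]
opening: 40.1
t 32.75 pos [380.744 -57.959 520.897] hd -78.02 F [-0.514  0.682  0.181] open 40.08703692492427 j [ 0.004 -0.132  0.07   2.007  0.009  1.266  0.279]
shift cm [ 0.053 21.996  7.92 ] turn 0.0003
```

View pics/s24.png

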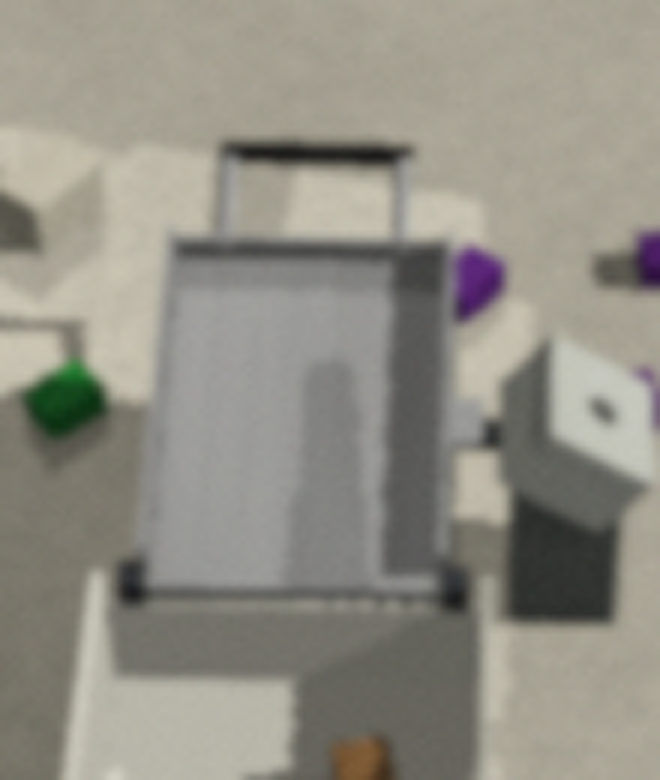

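View pics/t24.png

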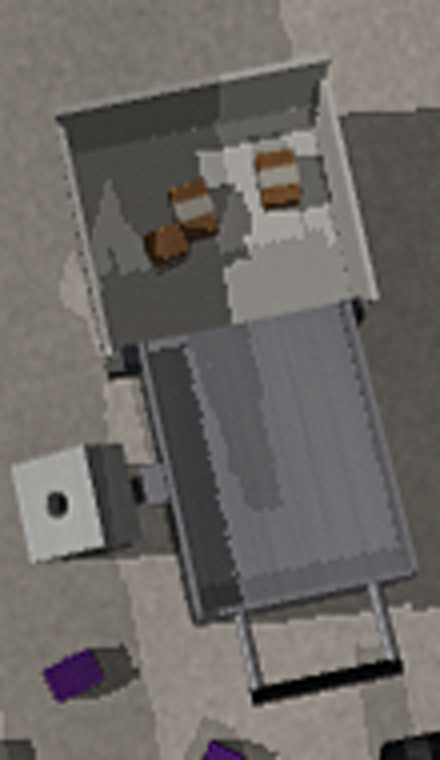

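View pics/scene24.png

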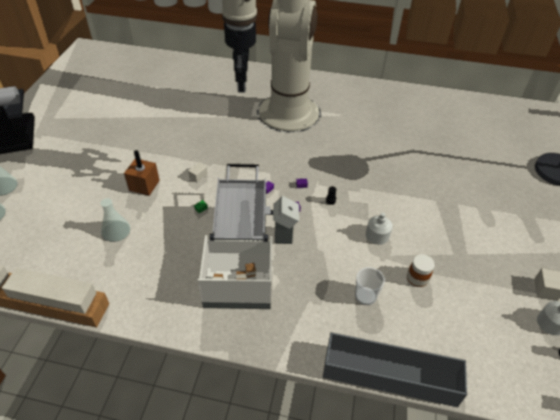

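View pics/top24.png

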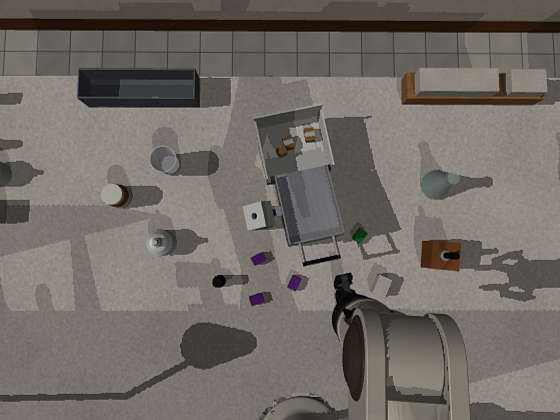

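All three cartons lie in the bin. The empty tray rests on its ejector (bar at scene px 243,165, as when it sprang up). The pin is upright in its stand, the bystanders haven't moved and the robot is clear.

```bash
python3 -c "
from station import *
print(hand_in())"
```

```text
the job is handed in; nothing more can be done
None
```

The job is done and handed in at about 33 s of the 72 s allowed; no verdict was reported.

- **Pin and lock:** The gripper could only point straight down. I leaned the pin about 35° in its grip against the rim of the stand's hole and pushed it down the lock until the plunger reached its stop, with about 11 N. The tray sprang up. I then straightened the pin in the stand's hole and seated it; the pictures show it upright.
- **Tray and cartons:** I lifted the tray by its bar to about 0.5 rad, and all three cartons slid into the bin. I lowered it onto the ejector, let go and backed the arm away.
- **Last checks:** The final pictures show three cartons in the bin. The tray bar is at the same pixels as when it first sprang up, at about 0.16 rad. The bystanders and the green and purple look-alikes have not visibly moved. The wrist force reads about zero.
- **Disagreements:** The two cameras disagreed by 3 to 4 mm on the pin tip when it was held high, and by under 1 mm close to the lock. The tilt measured from the pictures was 30 to 35°. I could not read the plunger's travel directly, so I judged it by the force and the tray springing up.

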